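Plate the cookies with a turner

ROBOT

A 6-joint arm with a two-finger parallel gripper is mounted at the origin on the work surface. World frame = base frame: x ahead of the robot, y to its left, z up, the work surface at z = 0. Lengths are in m, angles in rad, forces in N, time in s.
With the tool pointing down it reaches from about 0.35 to 0.775 m from the base axis. Payload 5.5 kg.
Tool frame: the origin (TCP) lies at the very end of the fingers, on their centre line; the grasp point (between the pads) lies 19 mm behind it; z points along the fingers, y is the direction in which the jaws open and shut (so a half turn about z gives the same grasp; the last joint's range is limited). The gripper opens to 85 mm and grips with 20 to 120 N. Pads are 22 mm wide; open, the fingers measure 114 mm over their backs; the gripper's body (76 mm by 85 mm) begins 54 mm behind the grasp point. The pads swing forward as they close: fully open they stand 13 mm farther back than shut.
Start: joints at [1.123, 0.313, 0.046, 1.304, 0, 1.431], TCP at [0.174, 0.548, 0.231] pointing down, gripper open.
Joint ranges: [-2.76, 2.76], [-0.86, 1.69], [-1.03, 1.26], [-2.2, 2.34], [-1.47, 1.5], [-3.14, 3.14]. Speed limits (rad/s): [2.57, 2.57, 3.14, 3.14, 3.14, 3.14].

INTERFACE

Orientations are given as a unit quaternion [w, x, y, z].
In Python, from workcell import env gives the robot as it stands. The module is installed in compiled form; this text tells all that it offers.
- The arm moves only by the shell command python3 -m pendant 'ROWS' [FORCE]. ROWS is JSON, a list of rows, each an object with "fingers": the finger opening in mm, from 0 to 85.4; "delta_pos": the shift along the tool's x, y, z in mm, a list of three; "angular": the turn, a rotation vector about the tool's x, y, z in rad, a list of three. In form: [{"fingers": fingers, "delta_pos": [x, y, z], "angular": [ax, ay, az]}, ...]. A call has 1 to 12 rows; each row shifts and turns the commanded pose from where the row before left it, along the tool's axes as they then stand; what a row does not reach is not made up. A row lasts 1/10 s, in which the tool goes at most 50 mm and 8.59 degrees, less where a joint would pass 70% of its speed; a pose out of reach is approached as far as the arm can. A call is refused whole if a number of a shift passes 50 or a number of a turn 0.15, either way. A call with a gripper value outside its range is refused whole. The fingers move at their own pace and stop on an object; FORCE is the grip in N (left out, the last holds). Time passes only in rows, so rows that do not move let the fingers close. It gives the time, the measured TCP pose, the force and the opening at its end, in the units of the state.
- env.get_state(): the state, without advancing time (a new reading comes with each control period).
- env.read_camera(name): name is "scene" or "top"; returns the picture (400x640x3 uint8, blue, green, red); there is no depth.
- env.camera_params(name): a dict with "fx", "fy", "cx", "cy" (pixels), "view" (4x4, takes a point from world to camera coordinates). Camera axes: x right, y up, looking along -z (the intrinsics and any distortion apply to the point x, -y, -z); pixel columns grow to the right and rows downward; lengths in m; the calibration is good to about 2 mm. A picture is of the moment at which its call begins. camera_params takes no time and is no camera call.
- env.hand_in(): hands the job in, once; it reports no verdict.
The state is a dict: "clock": time; "joint_pos": joint angles; "qvel": joint speeds; "tau": joint torques, N m; "tcp_pos": TCP position; "orientation": TCP orientation; "wrist_force": force on the tool from outside, world axes, zero at the start; "ft_torque": the same for the moment, N m; "finger_gap": finger opening in m.
Only numpy, scipy, OpenCV 4.12 (cv2) and the standard library are available. Lean on these libraries where they do the work, as an engineer would, in place of code of your own. Each camera call takes 0.05 s, during which the arm holds its last target. There are 200 camera calls.

TASK

Slide the baking sheet square and flush into the corner of the drainboard's two raised edges, so that it is braced there before any cookie is taken off it, and leave it flush. Then use the turner to get under each cookie on the sheet and tip it right side up onto the white platter, every cookie well within the rim (overlapping is fine), never touching the food with the gripper or arm and never tilting or lifting the sheet. Last, lay the turner back flat in its green tray; leave the other things on the bench alone.

Things in the scene. Friction and masses are not known exactly. Their poses are not given: they have to be found in the camera images.
- drainboard: fixed stainless drainboard on the bench: floor 4 mm thick, 360 (x) by 420 mm (y), raised edges 45 mm high, 10 mm thick along its far (+x) and left (+y) sides, open on the other two. Origin at bench height in the inner corner where the raised edges meet; the floor runs from there to its -x and -y, and the edges' inner faces are its planes x = 0 and y = 0
- sheet: loose aluminium baking sheet, 250 (x) by 350 mm (y) outside, about 0.7 kg, on the drainboard (friction 0.6). Origin: centre of its underside, z up. Floor 3 mm thick, cookies lie on it; upright rim all round, 4 mm thick, its top 20 mm above the underside. It may be knocked a few cm aside at any time
- sheet_corner (a point): the far left (+x, +y) outer bottom corner of the sheet, which belongs in the drainboard's inner corner
- cookie1: rigid chocolate-chip cookie, 76 mm across, 14.5 mm thick, 55 g; underside 60 mm across, edge sloping out from it to full width 5 mm up. Origin: centre of its underside, z out of its top. Friction about 0.3 on the turner's blade (slides off at 14 to 19 degrees), 0.6 on the sheet: pushed, it slides until something stops it. One of up to four, in two rows; None if absent
- cookie2: rigid chocolate-chip cookie, 76 mm across, 14.5 mm thick, 55 g; underside 60 mm across, edge sloping out from it to full width 5 mm up. Origin: centre of its underside, z out of its top. Friction about 0.3 on the turner's blade (slides off at 14 to 19 degrees), 0.6 on the sheet: pushed, it slides until something stops it. One of up to four, in two rows; None if absent
- cookie3: rigid chocolate-chip cookie, 76 mm across, 14.5 mm thick, 55 g; underside 60 mm across, edge sloping out from it to full width 5 mm up. Origin: centre of its underside, z out of its top. Friction about 0.3 on the turner's blade (slides off at 14 to 19 degrees), 0.6 on the sheet: pushed, it slides until something stops it. One of up to four, in two rows; None if absent
- cookie4: rigid chocolate-chip cookie, 76 mm across, 14.5 mm thick, 55 g; underside 60 mm across, edge sloping out from it to full width 5 mm up. Origin: centre of its underside, z out of its top. Friction about 0.3 on the turner's blade (slides off at 14 to 19 degrees), 0.6 on the sheet: pushed, it slides until something stops it. One of up to four, in two rows; None if absent
- platter: loose white oblong serving platter, 0.8 kg; flat floor 300 (x) by 160 mm (y), upper face 8 mm over the bench, low sloping rim, outside about 320 by 180 mm, 18 mm high. Origin: centre of its underside, z up. Friction with cookies 0.6. It may be knocked a few cm aside at any time
- tool_tray: fixed shallow green tray for the turner, 320 mm (x) by 130 mm (y), 14 mm high, walls and floor 4 mm thick. Origin at the centre of its underside
- turner: cranked steel turner, 0.19 kg, in the tray, handle to the robot. Origin: centre of blade's underside, +x to its front edge, z up. Blade 95 (x) by 70 (y) by 2 mm, lies flat by itself; steep neck 16 mm wide from its rear up to the handle: flat-sided bar parallel to the blade, 18 wide, 22 high, centre line 48 mm above the underside, x = -79 to -204 mm. Centre of mass x = -25 mm
- turner_grip (a point): point on the centre line of the turner's handle, 26 mm behind its front end: 105 mm behind the turner's origin and 48 mm above it; a good place to grip, fingers on both sides
- turner_edge (a point): middle of the turner's front edge, at its underside: 47.5 mm ahead of the turner's origin
- spray_bottle: bystander: closed green bottle, 68 mm across, 170 mm tall. Origin at the centre of its underside
- white_tub: bystander: white jar with red lid, 80 mm across, 100 mm tall. Origin at the centre of its underside
- mug: bystander: blue mug, 80 mm across, 90 mm tall. Origin at the centre of its underside
Not all that is in view belongs to the job. Leave any red or turquoise look-alike of the cookie2 alone. What is shaped like the cookie1 but red is not meant.

How it is judged:
On the way, in this order (a step that is already met when the one before it is completed fails the run):
1. the sheet is square and flush in the corner of the drainboard's raised edges, with all the cookies still on it (x of sheet_corner in the frame of drainboard above -0.006 m and y of sheet_corner in the frame of drainboard above -0.006 m and angle between the x axis of sheet and the x axis of drainboard, either way round below 0.03 rad and linear speed of sheet below 0.02 m/s and x of cookie1 in the frame of sheet between -0.125 and 0.125 m and y of cookie1 in the frame of sheet between -0.175 and 0.175 m and x of cookie2 in the frame of sheet between -0.125 and 0.125 m and y of cookie2 in the frame of sheet between -0.175 and 0.175 m and x of cookie3 in the frame of sheet between -0.125 and 0.125 m and y of cookie3 in the frame of sheet between -0.175 and 0.175 m and x of cookie4 in the frame of sheet between -0.125 and 0.125 m and y of cookie4 in the frame of sheet between -0.175 and 0.175 m), for 0.3 s.
2. every cookie lies right side up on the platter (x of cookie1 in the frame of platter between -0.128 and 0.128 m and y of cookie1 in the frame of platter between -0.058 and 0.058 m and z of cookie1 in the frame of platter between 0.003 and 0.045 m and angle between each of cookie1, cookie2, cookie3, cookie4's own z axis and vertical below 0.4 rad and linear speed of each of cookie1, cookie2, cookie3, cookie4 below 0.03 m/s and contact force between each of cookie1, cookie2, cookie3, cookie4 and turner below 0.02 N and x of cookie2 in the frame of platter between -0.128 and 0.128 m and y of cookie2 in the frame of platter between -0.058 and 0.058 m and z of cookie2 in the frame of platter between 0.003 and 0.045 m and x of cookie3 in the frame of platter between -0.128 and 0.128 m and y of cookie3 in the frame of platter between -0.058 and 0.058 m and z of cookie3 in the frame of platter between 0.003 and 0.045 m and x of cookie4 in the frame of platter between -0.128 and 0.128 m and y of cookie4 in the frame of platter between -0.058 and 0.058 m and z of cookie4 in the frame of platter between 0.003 and 0.045 m), for 0.3 s.
At the end, for the whole second after the job is handed in: Sheet's corner within 6 mm of both raised edges, square within 0.03 rad; every cookie at rest right side up (tilt under 0.4 rad) on the platter, centre within 128 mm (x) and 58 mm (y) of its middle; turner flat in the tray, blade centre within 115 mm (x) and 30 mm (y) of the tray's centre (all of step 2 and x of sheet_corner in the frame of drainboard above -0.006 m and y of sheet_corner in the frame of drainboard above -0.006 m and angle between the x axis of sheet and the x axis of drainboard, either way round below 0.03 rad and linear speed of each of sheet, turner below 0.02 m/s and x of turner in the frame of tool_tray between -0.115 and 0.115 m and y of turner in the frame of tool_tray between -0.03 and 0.03 m and z of turner in the frame of tool_tray below 0.009 m and angle between turner's own z axis and vertical below 0.08 rad); the robot touches nothing.
It fails at once if the gripper or arm touches a cookie (contact force between any of the fingers, the arm and cookie1 above 0.3 N or contact force between any of the fingers, the arm and cookie2 above 0.3 N or contact force between any of the fingers, the arm and cookie3 above 0.3 N or contact force between any of the fingers, the arm and cookie4 above 0.3 N).
It fails at once if the baking sheet is tipped or lifted (angle between sheet's own z axis and vertical above 0.15 rad or height (world z) of sheet above 0.04 m).
It fails at once if a bystander (bottle, jar, mug) is knocked or moved more than 30 mm (distance of any of spray_bottle, white_tub, mug from where it was at the start of the episode above 0.03 m).
Of cookie1, cookie2, cookie3, cookie4 only 3 to 4 are there at a start; the rules pass over those that are not, and their reading is None.
At some moment in a run one of platter, sheet may be knocked a few centimetres aside while the robot is not near it.
It also fails if it takes over 210 s, if anything falls off the work surface, if the arm or the gripper's body presses on something with over 40 N, if the wrist force passes 120 N, or if a joint passes its speed limit or range.

## Working session

There is one attempt and no reset: what is moved stays moved. The work goes in short steps, Python scripts to look and compute and a shell command to move; the robot and the scene stay as the last step left them, time stands still between calls to the robot, and variables do not carry over. Pictures are saved under pics/ and viewed, about 12 in all and at most 16, crops included, and the job is handed in when it is done.

```bash
mkdir -p pics
python3 - <<'E'
from workcell import env
import cv2,numpy as np
for n in("top","scene"):
    cv2.imwrite(f"pics/{n}0.png",env.read_camera(n)); p=env.camera_params(n); print(n,p["fx"],p["fy"],p["cx"],p["cy"],[k for k in p]); print(np.round(p["view"],4).tolist())
s=env.get_state(); print({k:np.round(v,4).tolist() for k,v in s.items()})
E
```

```text
top 369.1222247297237 369.1222247297237 317.7508272984206 197.37997805067343 ['fx', 'fy', 'cx', 'cy', 'view']
[[-0.0229, -0.9996, -0.0134, 0.0439], [0.9936, -0.0243, 0.1102, -0.5805], [-0.1105, -0.0108, 0.9938, -1.1206], [0.0, 0.0, 0.0, 1.0]]
scene 474.0390748661526 474.0390748661526 324.29071084774273 203.92072299567525 ['fx', 'fy', 'cx', 'cy', 'view']
[[0.8924, 0.4509, -0.0146, -0.5323], [-0.3567, 0.7249, 0.5893, 0.1314], [0.2763, -0.5207, 0.8078, -1.5238], [0.0, 0.0, 0.0, 1.0]]
{'clock': 0.1, 'joint_pos': [1.1234, 0.3139, 0.0451, 1.3036, -0.0, 1.4312], 'qvel': [-0.0004, -0.0031, 0.0047, 0.0022, -0.0004, -0.0003], 'tau': [0.0033, -48.1724, 29.9244, 0.0126, -0.0001, 0.0], 'tcp_pos': [0.174, 0.5476, 0.2305], 'orientation': [-0.0002, 0.1533, 0.9882, -0.0008], 'wrist_force': [1.2703, -0.4335, -0.0789], 'ft_torque': [0.035, 0.0137, 0.058], 'finger_gap': 0.0856}
```

View pics/top0.png

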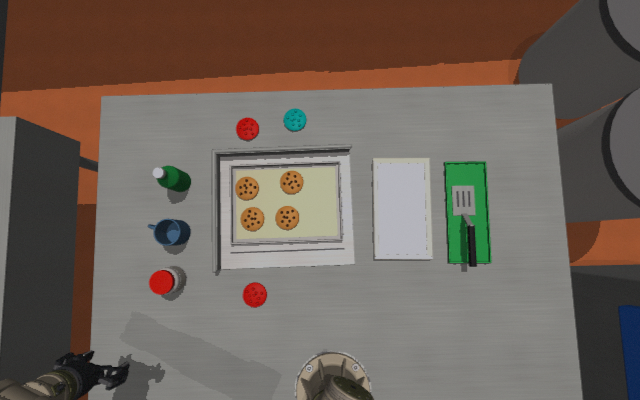

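View pics/scene0.png

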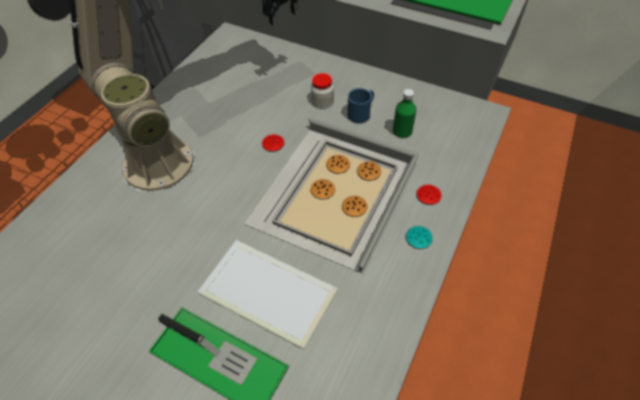

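The top view shows the sheet with four cookies (247,188), (292,182), (252,219) and (288,218). The platter is near (402,209), and the turner is in the tray with its blade at (464,200) and handle down to (472,265). I'll enlarge it to read the corners.

```bash
cat > h.py <<'E'
from workcell import env
import cv2,numpy as np
from scipy.spatial.transform import Rotation as R
def pix2w(n,uv,z):
    p=env.camera_params(n);V=np.array(p["view"]);c=-V[:3,:3].T@V[:3,3]
    d=V[:3,:3].T@np.array([(uv[0]-p["cx"])/p["fx"],-(uv[1]-p["cy"])/p["fy"],-1.])
    return c+d*(z-c[2])/d[2]
def w2pix(n,X):
    p=env.camera_params(n);V=np.array(p["view"]);q=V[:3,:3]@np.array(X)+V[:3,3]
    return np.array([p["cx"]+p["fx"]*q[0]/-q[2],p["cy"]-p["fy"]*q[1]/-q[2]])
def crop(n,f,x0,y0,x1,y1,k):
    I=env.read_camera(n); cv2.imwrite(f.replace(".png","_raw.png"),I)
    cv2.imwrite(f,cv2.resize(I[y0:y1,x0:x1],None,fx=k,fy=k,interpolation=cv2.INTER_CUBIC))
def tool(dw):  # world mm -> tool mm
    q=env.get_state()["orientation"]; return R.from_quat([*q[1:],q[0]]).inv().apply(dw)
E
python3 - <<'E'
from h import *
crop("top","pics/a.png",205,140,365,280,5)
crop("top","pics/b.png",365,150,505,275,5.5)
E
```

```text
(no output)
```

View pics/a.png

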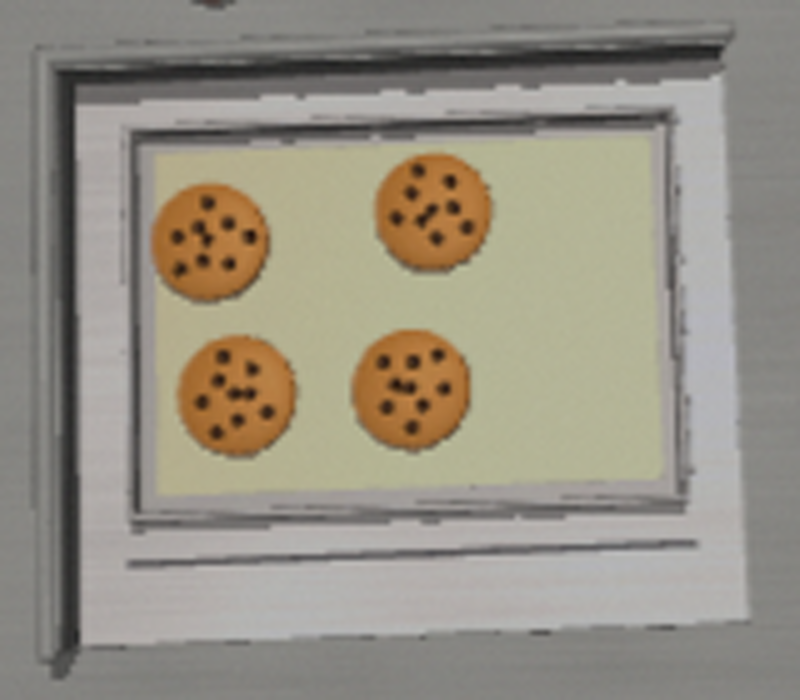

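View pics/b.png

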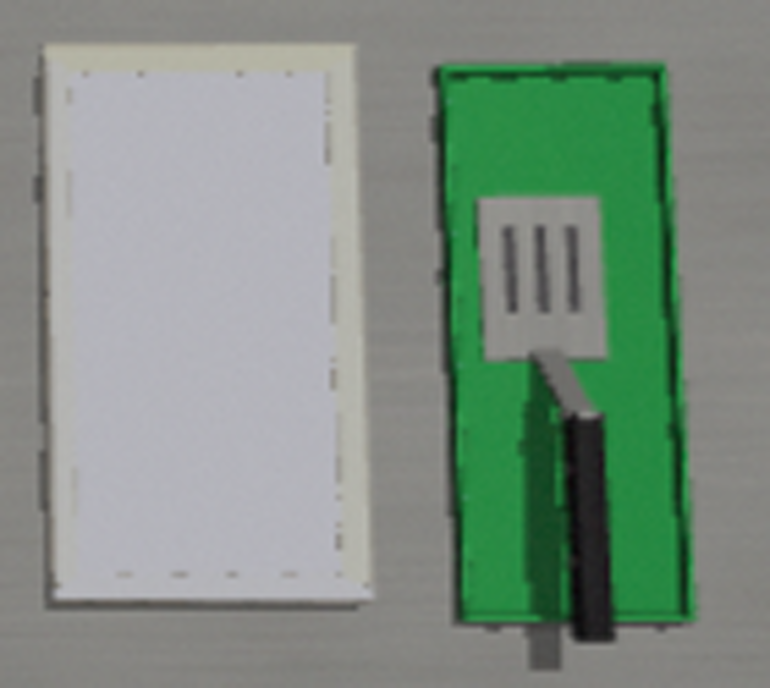

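```bash
cat > m.py <<'E'
from h import *
A=lambda x,y,z:pix2w("top",(205+(x+.5)/5-.5,140+(y+.5)/5-.5),z)
B=lambda x,y,z:pix2w("top",(365+(x+.5)/5.5-.5,150+(y+.5)/5.5-.5),z)
pr=lambda n,p:print(n,np.round(p*1000,1))
if __name__=="__main__":
    V=np.array(env.camera_params("top")["view"]);pr("cam",-V[:3,:3].T@V[:3,3])
    for n,p in dict(dbtopcorner=(57,70,.045),dbfarright=(725,45,.045),dbnear_l=(62,650,.045),floorFR=(722,75,.004),floorNR=(748,620,.004),floorNL=(78,646,.004),
      sFL=(126,130,.024),sFR=(672,112,.024),sNL=(133,520,.024),sNR=(686,503,.024),c1=(211,242,.017),c2=(434,212,.017),c3=(237,396,.017),c4=(411,390,.017)).items(): pr(n,A(*p))
    for n,p in dict(pFL=(43,45,.018),pFR=(355,45,.018),pNL=(52,600,.018),pNR=(373,598,.018),tFL=(442,66,.014),tFR=(665,66,.014),tNL=(460,622,.014),tNR=(692,622,.014),
      bFL=(478,198,.006),bFR=(601,196,.006),bNR=(608,357,.006),bNL=(485,360,.006),hF=(584,415,.063),hR=(595,640,.063)).items(): pr(n,B(*p))
E
python3 m.py
```

```text
cam [ 454.    17.7 1178.2]
dbtopcorner [726.2 346.5  45. ]
dbfarright [731.2 -73.2  45. ]
dbnear_l [367.  340.8  45. ]
floorFR [721.5 -73.9   4. ]
floorNR [373.  -78.9   4. ]
floorNL [366.2 342.4   4. ]
sFL [691.1 308.2  24. ]
sFR [693.8 -39.8  24. ]
sNL [444.2 303.   24. ]
sNR [446.9 -41.3  24. ]
c1 [618.7 255.4  17. ]
c2 [634.4 113.1  17. ]
c3 [520.3 239.2  17. ]
c4 [521.5 129.3  17. ]
pFL [ 706.  -147.1   18. ]
pFR [ 701.4 -327.6   18. ]
pNL [ 387.7 -139.7   18. ]
pNR [ 384.8 -319.9   18. ]
tFL [ 688.5 -378.3   14. ]
tFR [ 685.2 -507.    14. ]
tNL [ 370.1 -369.1   14. ]
tNR [ 367.2 -498.9   14. ]
bFL [ 611.8 -397.1    6. ]
bFR [ 611.2 -468.1    6. ]
bNR [ 517.8 -465.7    6. ]
bNL [ 517.7 -395.2    6. ]
hF [ 483.4 -427.    63. ]
hR [ 362.5 -424.6   63. ]
```

Measured sizes agree (sheet 247×347, platter 317×180, blade 94×71 mm). The sheet needs about +35 mm in x and +38 mm in y. First I'll move behind its near rim.

```bash
python3 -m pendant '[{"fingers":40,"delta_pos":[0,0,0],"angular":[0,0,-0.107]},{"fingers":40,"delta_pos":[0,0,0],"angular":[0,0,-0.107]},{"fingers":40,"delta_pos":[0,0,0],"angular":[0,0,-0.107]}]'
python3 -m pendant '[{"fingers":40,"delta_pos":[-23,-40,0],"angular":[0,0,0]},{"fingers":40,"delta_pos":[-23,-40,0],"angular":[0,0,0]},{"fingers":40,"delta_pos":[-23,-40,0],"angular":[0,0,0]},{"fingers":40,"delta_pos":[-23,-40,0],"angular":[0,0,0]},{"fingers":40,"delta_pos":[-23,-40,0],"angular":[0,0,0]},{"fingers":40,"delta_pos":[-23,-40,0],"angular":[0,0,0]},{"fingers":40,"delta_pos":[-23,-40,0],"angular":[0,0,0]},{"fingers":40,"delta_pos":[-23,-40,0],"angular":[0,0,0]},{"fingers":40,"delta_pos":[-23,-40,0],"angular":[0,0,0]},{"fingers":40,"delta_pos":[-23,-40,0],"angular":[0,0,0]},{"fingers":40,"delta_pos":[0,0,0],"angular":[0,0,0]},{"fingers":40,"delta_pos":[0,0,0],"angular":[0,0,0]}]'
```

```text
clock: 0.5
tcp_pos: [0.1742, 0.5478, 0.231]
orientation: [-0.0, -0.009, 1.0, -0.0]
wrist_force: [-0.0, 0.2, 0.5]
finger_gap: 0.044
clock: 1.7
tcp_pos: [0.4097, 0.1501, 0.2311]
orientation: [-0.0, -0.005, 1.0, 0.0]
wrist_force: [-0.3, -0.1, 0.0]
finger_gap: 0.0402
```

```bash
python3 -m pendant '[{"fingers":40,"delta_pos":[0,0,45],"angular":[0,0,0]},{"fingers":40,"delta_pos":[0,0,45],"angular":[0,0,0]},{"fingers":40,"delta_pos":[0,0,45],"angular":[0,0,0]},{"fingers":40,"delta_pos":[0,0,40],"angular":[0,0,0]},{"fingers":40,"delta_pos":[0,0,30],"angular":[0,0,0]},{"fingers":40,"delta_pos":[0,0,16],"angular":[0,0,0]},{"fingers":40,"delta_pos":[0,0,0],"angular":[0,0,0]},{"fingers":40,"delta_pos":[0,0,0],"angular":[0,0,0]}]'
python3 -m pendant '[{"fingers":40,"delta_pos":[-8,0,0],"angular":[0,0,0]},{"fingers":40,"delta_pos":[-8,0,0],"angular":[0,0,0]},{"fingers":40,"delta_pos":[-5,0,0],"angular":[0,0,0]},{"fingers":40,"delta_pos":[-5,0,0],"angular":[0,0,0]},{"fingers":40,"delta_pos":[-5,0,0],"angular":[0,0,0]},{"fingers":40,"delta_pos":[-5,0,0],"angular":[0,0,0]},{"fingers":40,"delta_pos":[-4,0,0],"angular":[0,0,0]}]'
python3 -m pendant '[{"fingers":40,"delta_pos":[-3,0,0],"angular":[0,0,0]},{"fingers":40,"delta_pos":[-3,0,0],"angular":[0,0,0]},{"fingers":40,"delta_pos":[-2,0,0],"angular":[0,0,0]},{"fingers":40,"delta_pos":[0,0,0],"angular":[0,0,0]}]'
```

```text
clock: 2.5
tcp_pos: [0.4089, 0.1522, 0.0105]
orientation: [-0.0, -0.008, 1.0, 0.0]
wrist_force: [-0.2, -0.1, -0.6]
finger_gap: 0.0399
clock: 3.2
tcp_pos: [0.4463, 0.1512, 0.0096]
orientation: [-0.003, -0.006, 1.0, -0.0]
wrist_force: [-7.8, 0.8, 5.5]
finger_gap: 0.04
clock: 3.6
tcp_pos: [0.4548, 0.1513, 0.0096]
orientation: [-0.003, -0.006, 1.0, -0.0]
wrist_force: [-5.0, -0.8, 3.7]
finger_gap: 0.0404
```

```bash
python3 -m pendant '[{"fingers":40,"delta_pos":[-3,0,0],"angular":[0,0,0]},{"fingers":40,"delta_pos":[-3,0,0],"angular":[0,0,0]},{"fingers":40,"delta_pos":[-2,0,0],"angular":[0,0,0]},{"fingers":40,"delta_pos":[0,0,0],"angular":[0,0,0]}]'
python3 -m pendant '[{"fingers":40,"delta_pos":[-2,0,0],"angular":[0,0,0]},{"fingers":40,"delta_pos":[-2,0,0],"angular":[0,0,0]},{"fingers":40,"delta_pos":[0,0,0],"angular":[0,0,0]}]'
python3 - <<'E'
from h import *
crop("top","pics/c.png",205,140,365,280,5)
E
```

```text
clock: 4.0
tcp_pos: [0.463, 0.1514, 0.0096]
orientation: [-0.003, -0.006, 1.0, -0.0]
wrist_force: [-5.4, -0.8, 1.7]
finger_gap: 0.0401
clock: 4.3
tcp_pos: [0.467, 0.1515, 0.0096]
orientation: [-0.002, -0.006, 1.0, -0.0]
wrist_force: [-4.7, 0.4, 2.1]
finger_gap: 0.0401
```

View pics/c.png

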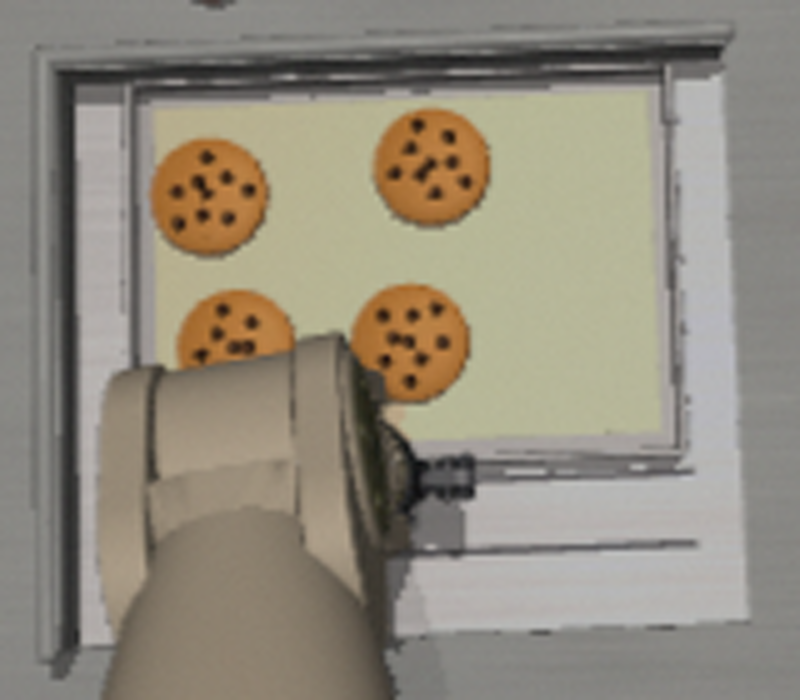

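The sheet moved square by about 28 mm and is not yet at the far edge. I'll push on in small steps.

```bash
for i in 1 2; do :; done; python3 -m pendant '[{"fingers":40,"delta_pos":[-2,0,0],"angular":[0,0,0]},{"fingers":40,"delta_pos":[-2,0,0],"angular":[0,0,0]},{"fingers":40,"delta_pos":[0,0,0],"angular":[0,0,0]}]'
python3 -m pendant '[{"fingers":40,"delta_pos":[-1.5,0,0],"angular":[0,0,0]},{"fingers":40,"delta_pos":[0,0,0],"angular":[0,0,0]}]'
python3 -m pendant '[{"fingers":40,"delta_pos":[-1.5,0,0],"angular":[0,0,0]},{"fingers":40,"delta_pos":[0,0,0],"angular":[0,0,0]}]'
python3 -m pendant '[{"fingers":40,"delta_pos":[-1.5,0,0],"angular":[0,0,0]},{"fingers":40,"delta_pos":[0,0,0],"angular":[0,0,0]}]'
```

```text
clock: 4.65
tcp_pos: [0.4705, 0.1515, 0.0096]
orientation: [-0.003, -0.006, 1.0, -0.0]
wrist_force: [-6.2, -0.0, 3.8]
finger_gap: 0.0401
clock: 4.85
tcp_pos: [0.4705, 0.1514, 0.0094]
orientation: [-0.004, -0.007, 1.0, -0.0]
wrist_force: [-9.7, -0.2, 6.5]
finger_gap: 0.04
clock: 5.05
tcp_pos: [0.4705, 0.1514, 0.0091]
orientation: [-0.006, -0.007, 1.0, -0.0]
wrist_force: [-12.0, 0.1, 8.1]
finger_gap: 0.04
clock: 5.25
tcp_pos: [0.4705, 0.1513, 0.0089]
orientation: [-0.007, -0.007, 1.0, -0.001]
wrist_force: [-14.2, -1.5, 10.9]
finger_gap: 0.0398
```

Firm contact at x=470.5. Next, the right side.

```bash
python3 -m pendant '[{"fingers":10,"delta_pos":[12,0,0],"angular":[0,0,0]},{"fingers":10,"delta_pos":[12,0,0],"angular":[0,0,0]},{"fingers":0,"delta_pos":[0,0,-40],"angular":[0,0,0]},{"fingers":0,"delta_pos":[0,0,-45],"angular":[0,0,0]},{"fingers":0,"delta_pos":[-27,-38,0],"angular":[0,0,0]},{"fingers":0,"delta_pos":[-27,-38,0],"angular":[0,0,0]},{"fingers":0,"delta_pos":[-27,-38,0],"angular":[0,0,0]},{"fingers":0,"delta_pos":[-27,-38,0],"angular":[0,0,0]},{"fingers":0,"delta_pos":[-27,-38,0],"angular":[0,0,0]},{"fingers":0,"delta_pos":[-27,-40,0],"angular":[0,0,0]},{"fingers":0,"delta_pos":[0,0,0],"angular":[0,0,0]},{"fingers":0,"delta_pos":[0,0,0],"angular":[0,0,0]}]'
python3 -m pendant '[{"fingers":0,"delta_pos":[0,0,40],"angular":[0,0,0]},{"fingers":0,"delta_pos":[0,0,30],"angular":[0,0,0]},{"fingers":0,"delta_pos":[0,0,13],"angular":[0,0,0]},{"fingers":0,"delta_pos":[0,0,0],"angular":[0,0,0]},{"fingers":0,"delta_pos":[0,0,0],"angular":[0,0,0]}]'
```

```text
clock: 6.45
tcp_pos: [0.6192, -0.0773, 0.0948]
orientation: [0.0, -0.005, 1.0, 0.0]
wrist_force: [0.4, 0.7, -0.5]
finger_gap: -0.0001
clock: 6.95
tcp_pos: [0.6193, -0.0755, 0.0134]
orientation: [0.0, -0.007, 1.0, -0.0]
wrist_force: [-0.7, -0.4, 0.0]
finger_gap: 0.0002
```

```bash
python3 -m pendant '[{"fingers":0,"delta_pos":[0,8,0],"angular":[0,0,0]},{"fingers":0,"delta_pos":[0,6,0],"angular":[0,0,0]},{"fingers":0,"delta_pos":[0,5,0],"angular":[0,0,0]},{"fingers":0,"delta_pos":[0,5,0],"angular":[0,0,0]},{"fingers":0,"delta_pos":[0,5,0],"angular":[0,0,0]},{"fingers":0,"delta_pos":[0,5,0],"angular":[0,0,0]},{"fingers":0,"delta_pos":[0,5,0],"angular":[0,0,0]},{"fingers":0,"delta_pos":[0,4,0],"angular":[0,0,0]},{"fingers":0,"delta_pos":[0,0,0],"angular":[0,0,0]}]'
python3 -m pendant '[{"fingers":0,"delta_pos":[0,3,0],"angular":[0,0,0]},{"fingers":0,"delta_pos":[0,3,0],"angular":[0,0,0]},{"fingers":0,"delta_pos":[0,2,0],"angular":[0,0,0]},{"fingers":0,"delta_pos":[0,0,0],"angular":[0,0,0]}]'
python3 -m pendant '[{"fingers":0,"delta_pos":[0,2,0],"angular":[0,0,0]},{"fingers":0,"delta_pos":[0,2,0],"angular":[0,0,0]},{"fingers":0,"delta_pos":[0,0,0],"angular":[0,0,0]}]'
```

```text
clock: 7.85
tcp_pos: [0.6194, -0.0337, 0.0131]
orientation: [0.001, -0.007, 1.0, -0.001]
wrist_force: [1.2, -3.2, 1.2]
finger_gap: 0.0002
clock: 8.25
tcp_pos: [0.6192, -0.0262, 0.0131]
orientation: [0.001, -0.006, 1.0, -0.001]
wrist_force: [-0.2, -4.6, 3.3]
finger_gap: -0.0004
clock: 8.55
tcp_pos: [0.6192, -0.0223, 0.0131]
orientation: [0.001, -0.006, 1.0, -0.001]
wrist_force: [1.0, -5.5, 2.9]
finger_gap: -0.0003
```

```bash
python3 -m pendant '[{"fingers":0,"delta_pos":[0,2,0],"angular":[0,0,0]},{"fingers":0,"delta_pos":[0,2,0],"angular":[0,0,0]},{"fingers":0,"delta_pos":[0,0,0],"angular":[0,0,0]}]'
python3 -m pendant '[{"fingers":0,"delta_pos":[0,2,0],"angular":[0,0,0]},{"fingers":0,"delta_pos":[0,0,0],"angular":[0,0,0]}]'
python3 -m pendant '[{"fingers":0,"delta_pos":[0,2,0],"angular":[0,0,0]},{"fingers":0,"delta_pos":[0,0,0],"angular":[0,0,0]}]'
python3 -m pendant '[{"fingers":0,"delta_pos":[0,2,0],"angular":[0,0,0]},{"fingers":0,"delta_pos":[0,0,0],"angular":[0,0,0]}]'
python3 - <<'E'
from h import *
crop("top","pics/d.png",205,140,365,280,5)
E
```

```text
clock: 8.85
tcp_pos: [0.6191, -0.0186, 0.0131]
orientation: [0.001, -0.006, 1.0, -0.001]
wrist_force: [0.6, -5.9, 3.8]
finger_gap: 0.0001
clock: 9.05
tcp_pos: [0.6191, -0.0184, 0.0131]
orientation: [0.001, -0.006, 1.0, -0.003]
wrist_force: [-0.7, -11.4, 3.0]
finger_gap: 0.0
clock: 9.25
tcp_pos: [0.619, -0.0181, 0.0132]
orientation: [0.001, -0.005, 1.0, -0.005]
wrist_force: [-1.5, -16.7, 2.6]
finger_gap: 0.0
clock: 9.45
tcp_pos: [0.6187, -0.0178, 0.0132]
orientation: [0.0, -0.004, 1.0, -0.006]
wrist_force: [-2.1, -21.5, 2.4]
finger_gap: 0.0001
```

View pics/d.png

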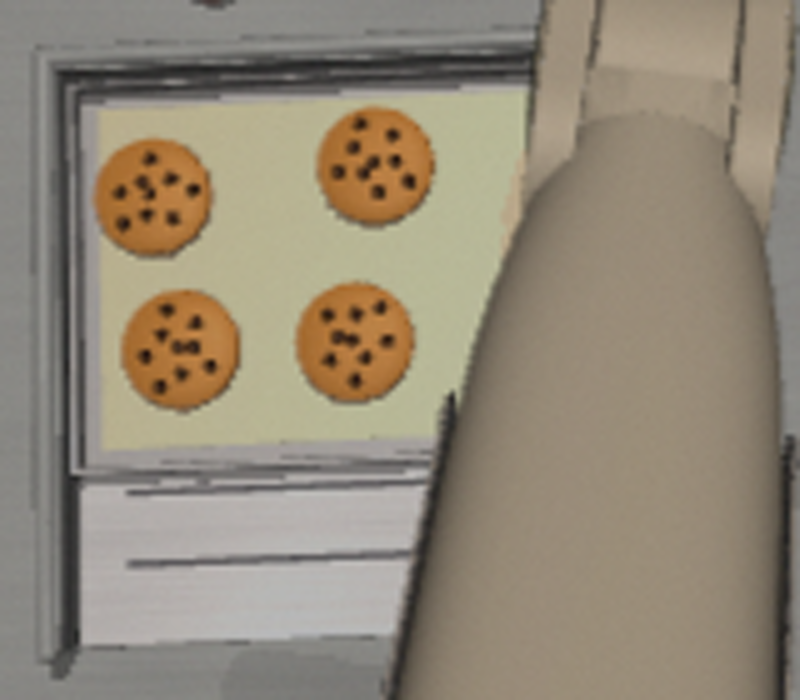

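Sheet looks flush on both edges, near-left corner at (78,472). Cookies at crop (153,197), (376,166), (181,349), (355,342). Next is the turner.

```bash
python3 -m pendant '[{"fingers":0,"delta_pos":[0,-15,0],"angular":[0,0,0]},{"fingers":0,"delta_pos":[0,-10,0],"angular":[0,0,0]},{"fingers":30,"delta_pos":[0,0,-45],"angular":[0,0,0]},{"fingers":50,"delta_pos":[0,0,-45],"angular":[0,0,0]},{"fingers":60,"delta_pos":[0,0,-40],"angular":[0,0,0.025]}]'
python3 -m pendant '[{"fingers":60,"delta_pos":[16,-39,0],"angular":[0,0,0]},{"fingers":60,"delta_pos":[16,-39,0],"angular":[0,0,0]},{"fingers":60,"delta_pos":[16,-39,0],"angular":[0,0,0]},{"fingers":60,"delta_pos":[16,-39,0],"angular":[0,0,0]},{"fingers":60,"delta_pos":[16,-39,0],"angular":[0,0,0]},{"fingers":60,"delta_pos":[16,-39,0],"angular":[0,0,0]},{"fingers":60,"delta_pos":[16,-39,0],"angular":[0,0,0]},{"fingers":60,"delta_pos":[16,-39,0],"angular":[0,0,0]},{"fingers":60,"delta_pos":[16,-39,0],"angular":[0,0,0]},{"fingers":60,"delta_pos":[0,0,0],"angular":[0,0,0]},{"fingers":60,"delta_pos":[0,0,0],"angular":[0,0,0]}]'
python3 - <<'E'
from m import *
for p in [(153,197),(376,166),(181,349),(355,342)]: pr("c",A(*p,.017))
for p in [(69,84),(73,475)]: pr("sheet L",A(*p,.024))
E
```

```text
clock: 10.0
tcp_pos: [0.6182, -0.0357, 0.1437]
orientation: [-0.0, 0.006, 1.0, 0.001]
wrist_force: [0.7, -0.8, -0.5]
finger_gap: 0.0433
clock: 11.1
tcp_pos: [0.4697, -0.3857, 0.1417]
orientation: [-0.0, 0.007, 1.0, 0.001]
wrist_force: [0.4, 0.5, 0.4]
finger_gap: 0.0599
c [648.6 292.5  17. ]
c [665.1 149.7  17. ]
c [550.8 274.6  17. ]
c [552.6 164.3  17. ]
sheet L [721.9 344.9  24. ]
sheet L [473.  340.7  24. ]
```

```bash
python3 -m pendant '[{"fingers":60,"delta_pos":[10,-43,0],"angular":[0,0,0]},{"fingers":60,"delta_pos":[0,0,0],"angular":[0,0,0]},{"fingers":60,"delta_pos":[0,0,40],"angular":[0,0,0]},{"fingers":60,"delta_pos":[0,0,40],"angular":[0,0,0]},{"fingers":60,"delta_pos":[0,0,28],"angular":[0,0,0]},{"fingers":60,"delta_pos":[0,0,0],"angular":[0,0,0]},{"fingers":60,"delta_pos":[0,0,0],"angular":[0,0,0]}]'
python3 - <<'E'
from h import *
crop("scene","pics/e.png",140,240,310,390,4.5)
E
```

```text
clock: 11.8
tcp_pos: [0.4604, -0.4268, 0.0344]
orientation: [-0.0, 0.005, 1.0, 0.001]
wrist_force: [0.2, -0.0, 0.4]
finger_gap: 0.0598
```

View pics/e.png

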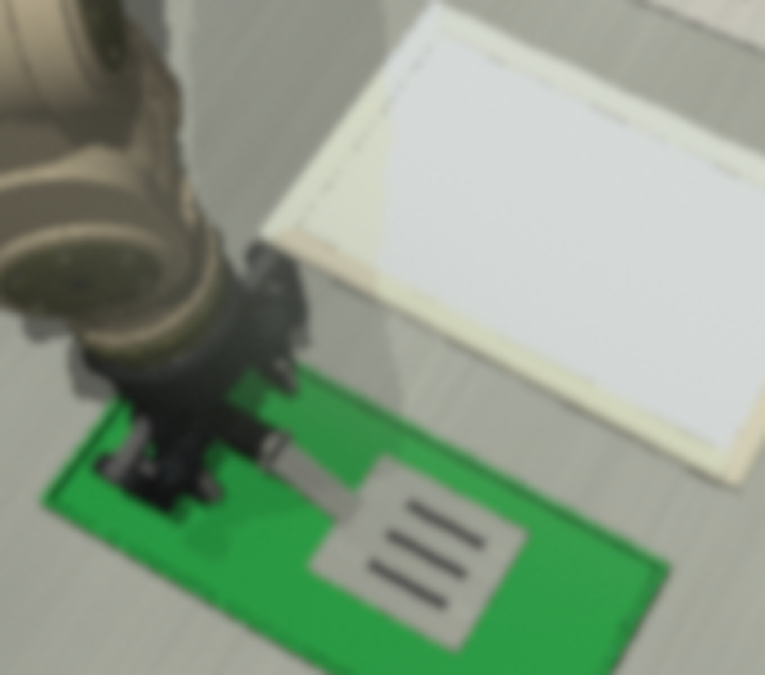

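Fingers straddle the handle, which runs between the two jaws to the neck at (290,460). Closing.

```bash
python3 -m pendant '[{"fingers":10,"delta_pos":[0,0,0],"angular":[0,0,0]},{"fingers":10,"delta_pos":[0,0,0],"angular":[0,0,0]},{"fingers":10,"delta_pos":[0,0,0],"angular":[0,0,0]},{"fingers":10,"delta_pos":[0,0,0],"angular":[0,0,0]},{"fingers":10,"delta_pos":[0,0,0],"angular":[0,0,0]},{"fingers":10,"delta_pos":[0,0,-5],"angular":[0,0,0]},{"fingers":10,"delta_pos":[0,0,-30],"angular":[0,0,0]},{"fingers":10,"delta_pos":[0,0,-40],"angular":[0,0,0]},{"fingers":10,"delta_pos":[0,0,-40],"angular":[0,0,0]},{"fingers":10,"delta_pos":[0,0,0],"angular":[0,0,0]}]' 110
```

```text
clock: 12.85
tcp_pos: [0.462, -0.4311, 0.1558]
orientation: [0.003, 0.006, 1.0, -0.004]
wrist_force: [0.7, -0.4, -1.5]
finger_gap: 0.016
```

Turner held. Plan: scoop heading +y, with free space on the right and the cookies braced against the left rim (the near ones through their neighbours). I need a planner that works in terms of the blade's front edge.

```bash
cat > plan.py <<'E'
from h import *
import sys,json
OFF=np.array([-152,0,30.4])   # edge in tool frame, mm
def cur():
    s=env.get_state();q=s["orientation"];r=R.from_quat([*q[1:],q[0]]);t=np.array(s["tcp_pos"])*1000
    return t,r
def rot(yaw,pitch,roll=0):
    return R.from_euler("ZYX",[yaw,pitch,roll],degrees=True)*R.from_matrix(np.diag([-1,1,-1.]))
def show():
    t,r=cur();e=t+r.apply(OFF);a=(r*R.from_matrix(np.diag([-1,1,-1.]))).as_euler("ZYX",degrees=True)
    print("edge",np.round(e,1),"yaw,pitch,roll",np.round(a,2),"F",np.round(env.get_state()["wrist_force"],1),"t",round(env.get_state()["clock"],1))
def plan(wps):  # (ex,ey,ez,yaw,pitch,n)
    t,r=cur();t=t.copy();e=t+r.apply(OFF);a=(r*R.from_matrix(np.diag([-1,1,-1.]))).as_euler("ZYX",degrees=True)
    for w in wps:
        e1=np.array(w[:3],float);a1=np.array([w[3],w[4],0.])
        for k in range(1,w[5]+1):
            f=k/w[5];rr=rot(*(a+(a1-a)*f));tt=e+(e1-e)*f-rr.apply(OFF)
            d=r.inv().apply(tt-t);v=(r.inv()*rr).as_rotvec()
            d=np.round(d,1);v=np.round(v,3);t=t+r.apply(d);r=r*R.from_rotvec(v)
            print(d.tolist(),v.tolist())
        e,a=e1,a1; print("--")
if __name__=="__main__":
    show()
    if len(sys.argv)>1: plan(json.loads(sys.argv[1]))
E
python3 plan.py '[[560,-200,130,45,3,12],[552,95,60,90,6,12]]'; python3 -c "
from h import *;print(np.round(env.get_state()['joint_pos'],2))"
```

```text
edge [ 614.2 -433.1  126.4] yaw,pitch,roll [-0.68 -0.37 -0.45] F [ 0.7 -0.4 -1.5] t 12.8
[4.3, 9.2, -1.1] [-0.001, 0.004, -0.066]
[2.9, 9.6, -1.2] [-0.001, 0.005, -0.067]
[1.7, 9.7, -1.1] [0.0, 0.004, -0.066]
[0.4, 9.8, -1.1] [0.0, 0.005, -0.067]
[-1.0, 9.9, -1.1] [0.001, 0.005, -0.066]
[-2.3, 9.8, -1.1] [0.0, 0.004, -0.067]
[-3.7, 9.6, -1.2] [0.001, 0.005, -0.066]
[-4.9, 9.4, -1.2] [0.002, 0.005, -0.067]
[-6.2, 9.1, -1.2] [0.001, 0.004, -0.066]
[-7.4, 8.6, -1.4] [0.002, 0.005, -0.066]
[-8.7, 8.2, -1.4] [0.003, 0.005, -0.067]
[-9.8, 7.6, -1.5] [0.002, 0.005, -0.066]
--
[-17.7, 8.1, 4.3] [0.004, 0.004, -0.066]
[-18.8, 6.9, 4.1] [0.004, 0.005, -0.065]
[-19.9, 5.7, 4.0] [0.004, 0.004, -0.065]
[-20.8, 4.4, 3.8] [0.004, 0.004, -0.065]
[-21.8, 3.1, 3.7] [0.005, 0.005, -0.066]
[-22.6, 1.7, 3.5] [0.005, 0.004, -0.065]
[-23.3, 0.3, 3.3] [0.005, 0.004, -0.065]
[-23.9, -1.2, 3.3] [0.006, 0.005, -0.065]
[-24.4, -2.7, 3.0] [0.006, 0.004, -0.066]
[-24.9, -4.3, 3.0] [0.006, 0.005, -0.065]
[-25.2, -5.8, 2.7] [0.006, 0.004, -0.065]
[-25.4, -7.4, 2.7] [0.007, 0.004, -0.065]
--
[-0.88  0.44  0.05  1.17 -0.   -0.87]
```

```bash
python3 -m pendant '[{"fingers":10,"delta_pos":[0,0,0],"angular":[0,0,-0.143]},{"fingers":10,"delta_pos":[0,0,0],"angular":[0,0,-0.143]},{"fingers":10,"delta_pos":[0,0,0],"angular":[0,0,-0.143]},{"fingers":10,"delta_pos":[0,0,0],"angular":[0,0,-0.143]},{"fingers":10,"delta_pos":[0,0,0],"angular":[0,0,-0.143]},{"fingers":10,"delta_pos":[0,0,0],"angular":[0,0,-0.143]},{"fingers":10,"delta_pos":[0,0,0],"angular":[0,0,-0.143]},{"fingers":10,"delta_pos":[0,0,0],"angular":[0,0,-0.143]},{"fingers":10,"delta_pos":[0,0,0],"angular":[0,0,-0.143]},{"fingers":10,"delta_pos":[0,0,0],"angular":[0,0,-0.143]},{"fingers":10,"delta_pos":[0,0,0],"angular":[0,0,-0.143]},{"fingers":10,"delta_pos":[0,0,0],"angular":[0,0,0]}]'
python3 -m pendant '[{"fingers":10,"delta_pos":[-37,-9,2],"angular":[0,0,0]},{"fingers":10,"delta_pos":[-37,-9,2],"angular":[0,0,0]},{"fingers":10,"delta_pos":[-37,-9,2],"angular":[0,0,0]},{"fingers":10,"delta_pos":[-37,-9,2],"angular":[0,0,0]},{"fingers":10,"delta_pos":[-37,-9,2],"angular":[0,0,0]},{"fingers":10,"delta_pos":[-37,-9,2],"angular":[0,0,0]},{"fingers":10,"delta_pos":[-37,-9,2],"angular":[0,0,0]},{"fingers":10,"delta_pos":[-37,-9,2],"angular":[0,0,0]},{"fingers":10,"delta_pos":[-37,-9,2],"angular":[0,0,0]},{"fingers":10,"delta_pos":[-37,-9,2],"angular":[0,0,0]},{"fingers":10,"delta_pos":[0,0,0],"angular":[0,0,0]}]'
python3 plan.py '[[552,95,60,90,6,2],[552,95,12,90,6,2]]'
```

```text
clock: 14.05
tcp_pos: [0.4593, -0.4279, 0.1482]
orientation: [0.0, -0.704, 0.71, 0.001]
wrist_force: [0.4, 0.0, -1.5]
finger_gap: 0.0162
clock: 15.15
tcp_pos: [0.5533, -0.0549, 0.1285]
orientation: [0.0, -0.704, 0.71, 0.001]
wrist_force: [0.1, -0.5, -1.4]
finger_gap: 0.0157
edge [554.4  97.1  98.4] yaw,pitch,roll [ 8.956e+01 -1.000e-01  7.000e-02] F [ 0.1 -0.5 -1.4] t 15.2
[-0.7, 0.6, 11.1] [0.001, 0.053, -0.004]
[-1.8, 0.7, 11.2] [0.001, 0.054, -0.004]
--
[-2.5, -0.0, 23.9] [-0.0, -0.0, 0.0]
[-2.5, -0.0, 23.9] [-0.0, -0.0, 0.0]
--
```

```bash
python3 -m pendant '[{"fingers":10,"delta_pos":[-0.7,0.6,11],"angular":[0,0.053,-0.004]},{"fingers":10,"delta_pos":[-1.8,0.7,11],"angular":[0,0.053,-0.004]},{"fingers":10,"delta_pos":[-2.5,0,24],"angular":[0,0,0]},{"fingers":10,"delta_pos":[-2,0,20],"angular":[0,0,0]},{"fingers":10,"delta_pos":[0,0,0],"angular":[0,0,0]},{"fingers":10,"delta_pos":[0,0,0],"angular":[0,0,0]}]'
python3 - <<'E'
from h import *
crop("scene","pics/f.png",220,110,430,270,3.7)
E
python3 plan.py
```

```text
clock: 15.75
tcp_pos: [0.5515, -0.0578, 0.0628]
orientation: [-0.038, -0.705, 0.707, -0.037]
wrist_force: [-0.8, -0.4, -0.8]
finger_gap: 0.0163
edge [552.9  89.9  17.3] yaw,pitch,roll [ 8.98e+01  6.08e+00 -1.00e-02] F [ 1.  -1.6 -2.2] t 15.8
```

View pics/f.png

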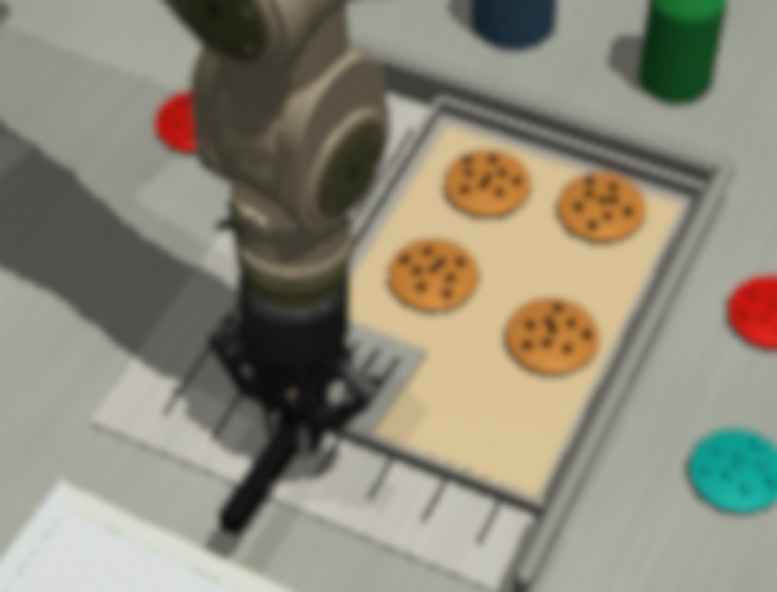

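The blade is just short of the cookie in the near row, with its front corners at crop (425,350) and (382,438). I'll check that against the model and lower to contact.

```bash
python3 - <<'E'
from h import *
for x,y in[(425,350),(382,438)]: print(np.round(1000*pix2w("scene",(220+x/3.7,110+y/3.7),.017),1))
E
python3 -m pendant '[{"fingers":10,"delta_pos":[-0.5,0,5],"angular":[0,0,0]},{"fingers":10,"delta_pos":[0,0,2],"angular":[0,0,0]},{"fingers":10,"delta_pos":[0,0,0],"angular":[0,0,0]}]'
python3 -m pendant '[{"fingers":10,"delta_pos":[0,0,2],"angular":[0,0,0]},{"fingers":10,"delta_pos":[0,0,0],"angular":[0,0,0]}]'
python3 -m pendant '[{"fingers":10,"delta_pos":[0,0,1.5],"angular":[0,0,0]},{"fingers":10,"delta_pos":[0,0,0],"angular":[0,0,0]}]';python3 plan.py
```

```text
[585.9  90.5  17. ]
[593.    0.9  17. ]
clock: 16.1
tcp_pos: [0.5522, -0.0578, 0.0561]
orientation: [-0.037, -0.705, 0.707, -0.037]
wrist_force: [0.6, 0.4, -2.1]
finger_gap: 0.0159
clock: 16.3
tcp_pos: [0.5525, -0.0576, 0.0544]
orientation: [-0.037, -0.706, 0.707, -0.037]
wrist_force: [0.5, 2.2, 1.2]
finger_gap: 0.016
clock: 16.5
tcp_pos: [0.5527, -0.0576, 0.0532]
orientation: [-0.037, -0.706, 0.707, -0.037]
wrist_force: [-0.8, 2.3, 5.4]
finger_gap: 0.0166
edge [553.   90.4   7.1] yaw,pitch,roll [ 8.992e+01  6.000e+00 -7.000e-02] F [-0.8  2.3  5.4] t 16.5
```

Contact at z≈7 mm, as modelled. Now push forward.

```bash
python3 -m pendant '[{"fingers":10,"delta_pos":[-8,0,-0.8],"angular":[0,0,0]},{"fingers":10,"delta_pos":[-8,0,-0.8],"angular":[0,0,0]},{"fingers":10,"delta_pos":[-8,0,-0.8],"angular":[0,0,0]},{"fingers":10,"delta_pos":[-8,0,-0.8],"angular":[0,0,0]},{"fingers":10,"delta_pos":[-8,0,-0.8],"angular":[0,0,0]},{"fingers":10,"delta_pos":[-8,0,-0.8],"angular":[0,0,0]}]'
python3 plan.py
python3 -m pendant '[{"fingers":10,"delta_pos":[-8,0,-0.8],"angular":[0,0,0]},{"fingers":10,"delta_pos":[-8,0,-0.8],"angular":[0,0,0]},{"fingers":10,"delta_pos":[-8,0,-0.8],"angular":[0,0,0]},{"fingers":10,"delta_pos":[-8,0,-0.8],"angular":[0,0,0]},{"fingers":10,"delta_pos":[-8,0,-0.8],"angular":[0,0,0]},{"fingers":10,"delta_pos":[-8,0,-0.8],"angular":[0,0,0]},{"fingers":10,"delta_pos":[-8,0,-0.8],"angular":[0,0,0]},{"fingers":10,"delta_pos":[0,0,0],"angular":[0,0,0]}]'
python3 plan.py
python3 - <<'E'
from h import *
I=env.read_camera("top");J=env.read_camera("scene")
cv2.imwrite("pics/g.png",np.vstack([cv2.resize(I[145:245,205:345],None,fx=4,fy=4),cv2.resize(J[130:175+20,270:410],None,fx=4,fy=4)])[:600])
E
```

```text
clock: 17.1
tcp_pos: [0.5536, -0.0106, 0.0535]
orientation: [-0.037, -0.705, 0.707, -0.039]
wrist_force: [-0.4, -2.8, 5.2]
finger_gap: 0.0162
edge [554.1 137.3   6.9] yaw,pitch,roll [89.84  6.17 -0.15] F [-0.4 -2.8  5.2] t 17.1
clock: 17.9
tcp_pos: [0.5538, 0.047, 0.053]
orientation: [-0.036, -0.706, 0.707, -0.038]
wrist_force: [0.7, 0.2, 4.8]
finger_gap: 0.0162
edge [554.1 195.    6.8] yaw,pitch,roll [89.91  6.05 -0.17] F [0.7 0.2 4.8] t 17.9
```

View pics/g.png

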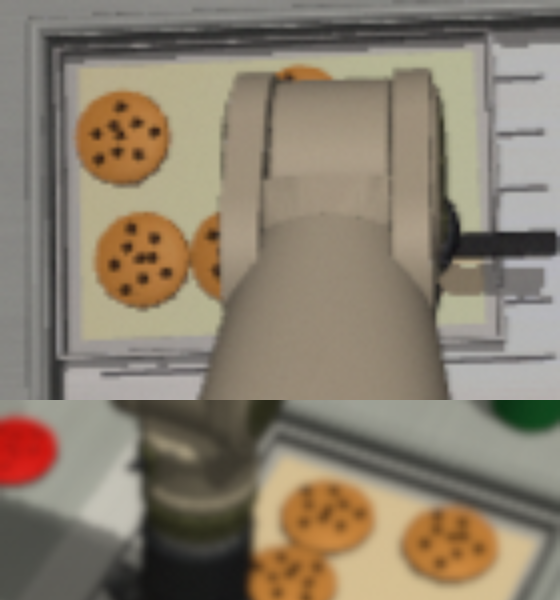

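The near-row cookie has come up against its neighbour (touching at crop (190,258)), and by the numbers the edge is already well under it. I'll go on about 45 mm.

```bash
python3 -m pendant '[{"fingers":10,"delta_pos":[-8,0,-0.8],"angular":[0,0,0]},{"fingers":10,"delta_pos":[-8,0,-0.8],"angular":[0,0,0]},{"fingers":10,"delta_pos":[-8,0,-0.8],"angular":[0,0,0]},{"fingers":10,"delta_pos":[-8,0,-0.8],"angular":[0,0,0]},{"fingers":10,"delta_pos":[-8,0,-0.8],"angular":[0,0,0]},{"fingers":10,"delta_pos":[0,0,0],"angular":[0,0,0]}]'
python3 plan.py
python3 - <<'E'
from h import *
I=env.read_camera("top");J=env.read_camera("scene")
cv2.imwrite("pics/h.png",np.vstack([cv2.resize(I[145:245,205:345],None,fx=3,fy=3),cv2.resize(J[130:230,270:410],None,fx=3,fy=3)])[:600])
E
```

```text
clock: 18.6
tcp_pos: [0.5535, 0.0869, 0.0526]
orientation: [-0.037, -0.705, 0.707, -0.038]
wrist_force: [0.8, -0.2, 6.1]
finger_gap: 0.0159
edge [553.8 234.8   6.3] yaw,pitch,roll [89.89  6.07 -0.12] F [ 0.8 -0.2  6.1] t 18.6
```

View pics/h.png

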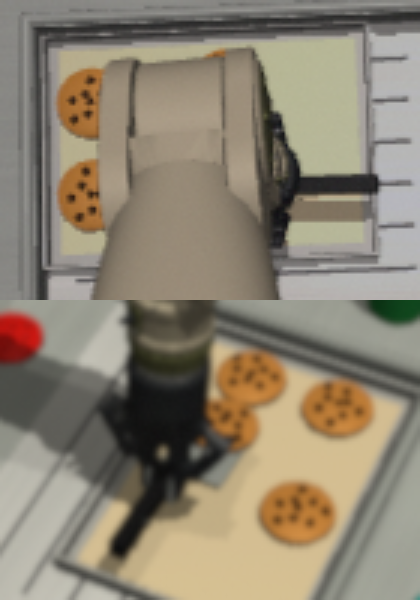

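Run:
```python
from h import *
print(np.round(1000*pix2w("scene",(270+229/3,130+126/3),.021),1),np.round(1000*pix2w("scene",(270+251/3,130+78/3),.021),1), np.round(1000*pix2w("top",(205+59/3,145+195/3),.017),1))
for d in(0,20,40): print(d,((w2pix("scene",(.5538+.035,.2348-d/1000,.010))-[270,130])*3+[0,300]).round())
```

```text
[564.3 215.3  21. ] [557.  285.2  21. ] [550.2 325.8  17. ]
0 [258. 428.]
20 [250. 441.]
40 [242. 455.]
```

```bash
python3 plan.py '[[554,241,6.5,90,6,1],[554,241,8.5,90,0,3],[554,238,40,90,-4,4],[554,225,110,90,-4,5]]'
```

```text
edge [553.9 234.8   6.3] yaw,pitch,roll [89.88  6.03 -0.12] F [0.9 0.6 5.9] t 18.7
[-6.1, -0.5, -0.8] [-0.002, -0.001, -0.002]
--
[1.0, 0.0, 4.7] [0.0, -0.034, -0.0]
[1.0, 0.0, 4.6] [0.0, -0.035, -0.0]
[1.0, 0.0, 4.7] [0.0, -0.035, -0.0]
--
[1.3, 0.0, -5.2] [0.0, -0.018, -0.0]
[1.1, 0.0, -5.3] [0.0, -0.017, -0.0]
[1.0, 0.0, -5.2] [0.0, -0.018, -0.0]
[0.8, 0.0, -5.3] [0.0, -0.017, -0.0]
--
[1.6, 0.0, -14.1] [0.0, -0.0, -0.0]
[1.6, 0.0, -14.1] [0.0, -0.0, -0.0]
[1.7, 0.0, -14.2] [0.0, -0.0, -0.0]
[1.6, 0.0, -14.1] [0.0, -0.0, -0.0]
[1.6, 0.0, -14.2] [0.0, -0.0, -0.0]
--
```

```bash
python3 -m pendant '[{"fingers":10,"delta_pos":[-6,-0.5,-0.8],"angular":[0,0,0]},{"fingers":10,"delta_pos":[1,0,4.6],"angular":[0,-0.035,0]},{"fingers":10,"delta_pos":[1,0,4.6],"angular":[0,-0.035,0]},{"fingers":10,"delta_pos":[1,0,4.6],"angular":[0,-0.035,0]},{"fingers":10,"delta_pos":[1.3,0,-5.2],"angular":[0,-0.018,0]},{"fingers":10,"delta_pos":[1.1,0,-5.2],"angular":[0,-0.018,0]},{"fingers":10,"delta_pos":[1,0,-5.2],"angular":[0,-0.018,0]},{"fingers":10,"delta_pos":[0.8,0,-5.2],"angular":[0,-0.018,0]},{"fingers":10,"delta_pos":[1.6,0,-12],"angular":[0,0,0]},{"fingers":10,"delta_pos":[1.6,0,-14],"angular":[0,0,0]},{"fingers":10,"delta_pos":[1.6,0,-14],"angular":[0,0,0]},{"fingers":10,"delta_pos":[1.6,0,-14],"angular":[0,0,0]}]'
python3 -m pendant '[{"fingers":10,"delta_pos":[4,0,-6],"angular":[0,0,0]},{"fingers":10,"delta_pos":[8,0,0],"angular":[0,0,0]},{"fingers":10,"delta_pos":[12,0,0],"angular":[0,0,0]},{"fingers":10,"delta_pos":[12,0,0],"angular":[0,0,0]},{"fingers":10,"delta_pos":[12,0,0],"angular":[0,0,0]},{"fingers":10,"delta_pos":[12,0,0],"angular":[0,0,0]},{"fingers":10,"delta_pos":[6,0,0],"angular":[0,0,0]},{"fingers":10,"delta_pos":[0,0,0],"angular":[0,0,0]}]'
python3 plan.py
python3 - <<'E'
from h import *
J=env.read_camera("scene");I=env.read_camera("top")
cv2.imwrite("pics/i.png",np.hstack([cv2.resize(J[90:290,220:440],None,fx=2,fy=2),cv2.resize(I[100:300,205:385],None,fx=2,fy=2)]))
E
```

```text
clock: 19.9
tcp_pos: [0.5528, 0.0736, 0.1136]
orientation: [0.025, -0.706, 0.707, 0.025]
wrist_force: [-0.5, -0.0, -3.0]
finger_gap: 0.0163
clock: 20.7
tcp_pos: [0.5527, 0.0064, 0.1133]
orientation: [0.025, -0.705, 0.708, 0.025]
wrist_force: [0.1, 0.7, -2.4]
finger_gap: 0.0158
edge [553.2 160.1  93.8] yaw,pitch,roll [ 8.981e+01 -4.080e+00  4.000e-02] F [ 0.1  0.7 -2.4] t 20.7
```

View pics/i.png

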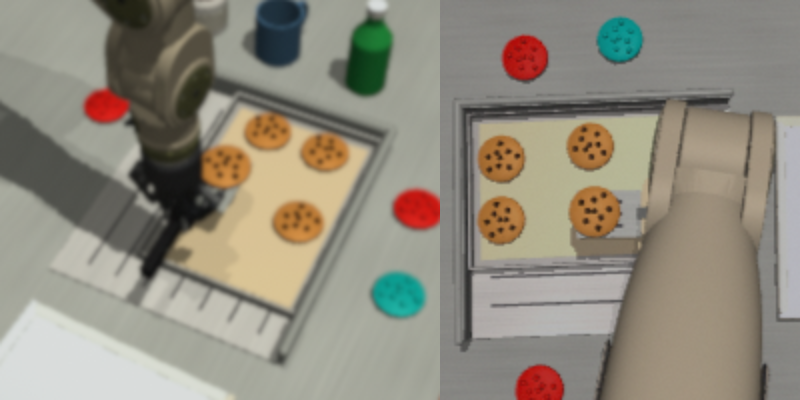

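The cookie rides on the blade, at (595,212) in the right half of the picture. The other three are on the sheet, which is still flush. I'll carry it to the platter, keeping the blade level.

```bash
python3 -m pendant '[{"fingers":10,"delta_pos":[6,4,0],"angular":[0,0.018,0]},{"fingers":10,"delta_pos":[13,8.5,0],"angular":[0,0.018,0]},{"fingers":10,"delta_pos":[14,9,0],"angular":[0,0.018,0]},{"fingers":10,"delta_pos":[14,9,0],"angular":[0,0.018,0]},{"fingers":10,"delta_pos":[14,9,0],"angular":[0,0,0]},{"fingers":10,"delta_pos":[14,9,0],"angular":[0,0,0]},{"fingers":10,"delta_pos":[14,9,0],"angular":[0,0,0]},{"fingers":10,"delta_pos":[14,9,0],"angular":[0,0,0]},{"fingers":10,"delta_pos":[14,9,0],"angular":[0,0,0]},{"fingers":10,"delta_pos":[14,9,0],"angular":[0,0,0]},{"fingers":10,"delta_pos":[14,9,0],"angular":[0,0,0]},{"fingers":10,"delta_pos":[14,9,0],"angular":[0,0,0]}]'
python3 -m pendant '[{"fingers":10,"delta_pos":[14,9,0],"angular":[0,0,0.03]},{"fingers":10,"delta_pos":[13,9,0],"angular":[0,0,0.07]},{"fingers":10,"delta_pos":[11,7,0],"angular":[0,0,0.09]},{"fingers":10,"delta_pos":[5,3,0],"angular":[0,0,0.09]},{"fingers":10,"delta_pos":[0,0,0],"angular":[0,0,0.09]},{"fingers":10,"delta_pos":[0,0,0],"angular":[0,0,0.09]},{"fingers":10,"delta_pos":[0,0,0],"angular":[0,0,0.09]},{"fingers":10,"delta_pos":[0,0,0],"angular":[0,0,0.09]},{"fingers":10,"delta_pos":[0,0,0],"angular":[0,0,0.09]},{"fingers":10,"delta_pos":[0,0,0],"angular":[0,0,0.09]},{"fingers":10,"delta_pos":[0,0,0],"angular":[0,0,0.09]},{"fingers":10,"delta_pos":[0,0,0],"angular":[0,0,0.09]}]'
python3 -m pendant '[{"fingers":10,"delta_pos":[0,0,0],"angular":[0,0,0.09]},{"fingers":10,"delta_pos":[0,0,0],"angular":[0,0,0.09]},{"fingers":10,"delta_pos":[0,0,0],"angular":[0,0,0.09]},{"fingers":10,"delta_pos":[0,0,0],"angular":[0,0,0.09]},{"fingers":10,"delta_pos":[0,0,0],"angular":[0,0,0.09]},{"fingers":10,"delta_pos":[0,0,0],"angular":[0,0,0.09]},{"fingers":10,"delta_pos":[0,0,0],"angular":[0,0,0.05]},{"fingers":10,"delta_pos":[0,0,0],"angular":[0,0,0]}]'
cat >> h.py <<'E'
def cookies(z=.017):  # orange blobs in the top view
    I=env.read_camera("top");H=cv2.cvtColor(I,cv2.COLOR_BGR2HSV)
    M=cv2.inRange(H,(8,110,90),(18,255,255));M[:, :200]=0;M[:,520:]=0;M[:130]=0;M[300:]=0
    M=cv2.morphologyEx(M,cv2.MORPH_CLOSE,np.ones((5,5)))
    n,l,s,c=cv2.connectedComponentsWithStats(M)
    for i in range(1,n):
        if s[i,4]>60: print("blob",s[i].tolist(),"xy",np.round(1000*pix2w("top",c[i],z)[:2],1))
    return I
E
python3 -c "
from h import *
cookies(); cookies(.1)"; python3 plan.py
```

```text
clock: 22.0
tcp_pos: [0.4487, -0.1525, 0.1121]
orientation: [-0.001, -0.706, 0.708, -0.001]
wrist_force: [0.2, 0.2, -2.6]
finger_gap: 0.0162
clock: 23.2
tcp_pos: [0.4184, -0.1929, 0.112]
orientation: [-0.001, -0.279, 0.96, -0.001]
wrist_force: [-0.3, 0.4, -2.7]
finger_gap: 0.0162
clock: 24.0
tcp_pos: [0.4185, -0.1928, 0.112]
orientation: [-0.0, 0.011, 1.0, -0.001]
wrist_force: [-0.0, 0.4, -2.1]
finger_gap: 0.0163
blob [269, 161, 23, 24, 425] xy [665.7 149.9]
blob [224, 168, 23, 23, 427] xy [648.9 292.8]
blob [383, 194, 26, 26, 495] xy [ 548.3 -213.7]
blob [224, 198, 24, 24, 435] xy [550.8 292.3]
blob [269, 161, 23, 24, 425] xy [650.6 140.4]
blob [224, 168, 23, 23, 428] xy [634.9 273.1]
blob [383, 194, 26, 25, 494] xy [ 541.9 -197. ]
blob [224, 198, 24, 24, 435] xy [543.9 272.7]
edge [ 570.8 -195.8   81.5] yaw,pitch,roll [-1.15  0.03 -0.07] F [-0.2  0.3 -2.3] t 24.1
```

Carried cookie is at (543,-197), 28 mm behind the edge. Now lower and tip.

```bash
python3 plan.py '[[578,-196,16,-1,3,8],[580,-196,10,-1,24,6],[555,-196,12,-1,24,4],[530,-196,40,-1,10,3]]'
```

```text
edge [ 570.8 -195.8   81.5] yaw,pitch,roll [-1.15  0.03 -0.07] F [-0.2  0.3 -2.3] t 24.1
[-1.1, -0.1, 7.2] [-0.0, 0.006, -0.0]
[-1.2, -0.0, 7.2] [-0.0, 0.007, -0.001]
[-1.2, -0.1, 7.2] [-0.0, 0.006, -0.0]
[-1.2, -0.0, 7.2] [-0.001, 0.007, -0.0]
[-1.3, -0.1, 7.2] [0.0, 0.006, -0.001]
[-1.4, -0.0, 7.1] [0.0, 0.007, -0.0]
[-1.4, -0.1, 7.2] [0.0, 0.006, -0.0]
[-1.5, -0.1, 7.1] [-0.0, 0.007, -0.001]
--
[-2.5, 0.1, -8.2] [-0.0, 0.061, 0.0]
[-2.6, -0.0, -8.3] [-0.0, 0.061, 0.0]
[-2.7, -0.0, -8.3] [-0.0, 0.061, 0.0]
[-2.7, -0.0, -8.3] [-0.0, 0.061, 0.0]
[-2.7, -0.0, -8.4] [-0.0, 0.061, 0.0]
[-2.8, -0.0, -8.4] [-0.0, 0.061, 0.0]
--
[5.9, -0.1, 2.1] [-0.0, 0.0, 0.0]
[5.9, -0.1, 2.1] [-0.0, 0.0, 0.0]
[5.9, -0.1, 2.1] [-0.0, 0.0, 0.0]
[5.9, -0.2, 2.1] [-0.0, 0.0, 0.0]
--
[13.4, -0.1, 7.3] [-0.0, -0.081, 0.0]
[12.9, -0.1, 6.4] [-0.0, -0.082, 0.0]
[12.4, -0.2, 5.6] [-0.0, -0.081, 0.0]
--
```

```bash
python3 -m pendant '[{"fingers":10,"delta_pos":[-1.2,0,7.2],"angular":[0,0.006,0]},{"fingers":10,"delta_pos":[-1.2,0,7.2],"angular":[0,0.007,0]},{"fingers":10,"delta_pos":[-1.2,0,7.2],"angular":[0,0.006,0]},{"fingers":10,"delta_pos":[-1.2,0,7.2],"angular":[0,0.007,0]},{"fingers":10,"delta_pos":[-1.3,0,7.2],"angular":[0,0.006,0]},{"fingers":10,"delta_pos":[-1.4,0,7.2],"angular":[0,0.007,0]},{"fingers":10,"delta_pos":[-1.4,0,7.2],"angular":[0,0.006,0]},{"fingers":10,"delta_pos":[-1.5,0,7.2],"angular":[0,0.007,0]},{"fingers":10,"delta_pos":[0,0,0],"angular":[0,0,0]}]'
python3 -m pendant '[{"fingers":10,"delta_pos":[-2.5,0,-8.2],"angular":[0,0.061,0]},{"fingers":10,"delta_pos":[-2.6,0,-8.3],"angular":[0,0.061,0]},{"fingers":10,"delta_pos":[-2.7,0,-8.3],"angular":[0,0.061,0]},{"fingers":10,"delta_pos":[-2.7,0,-8.3],"angular":[0,0.061,0]},{"fingers":10,"delta_pos":[-2.7,0,-8.4],"angular":[0,0.061,0]},{"fingers":10,"delta_pos":[-2.8,0,-8.4],"angular":[0,0.061,0]},{"fingers":10,"delta_pos":[0,0,0],"angular":[0,0,0]},{"fingers":10,"delta_pos":[0,0,0],"angular":[0,0,0]},{"fingers":10,"delta_pos":[0,0,0],"angular":[0,0,0]}]'
python3 -c "
from h import *
cookies()"; python3 plan.py
```

```text
clock: 25.0
tcp_pos: [0.4283, -0.1924, 0.053]
orientation: [-0.027, 0.01, 1.0, 0.0]
wrist_force: [0.3, -0.3, -1.8]
finger_gap: 0.0161
clock: 25.9
tcp_pos: [0.4543, -0.1933, 0.0995]
orientation: [-0.207, 0.01, 0.978, 0.002]
wrist_force: [0.7, -0.5, -0.6]
finger_gap: 0.0161
blob [269, 161, 23, 24, 425] xy [665.7 149.9]
blob [224, 168, 23, 23, 427] xy [648.9 292.8]
blob [380, 191, 16, 21, 233] xy [ 569.3 -189.9]
blob [224, 198, 24, 24, 436] xy [550.7 292.3]
edge [ 580.6 -196.1   10.3] yaw,pitch,roll [-1.24 23.89 -0.07] F [ 0.5 -0.6 -1.1] t 25.9
```

```bash
python3 -m pendant '[{"fingers":10,"delta_pos":[0,0,-1.5],"angular":[0,0.05,0]},{"fingers":10,"delta_pos":[5,0,2],"angular":[0,0,0]},{"fingers":10,"delta_pos":[5.5,0,2.3],"angular":[0,0,0]},{"fingers":10,"delta_pos":[5.5,0,2.3],"angular":[0,0,0]},{"fingers":10,"delta_pos":[5.5,0,2.3],"angular":[0,0,0]},{"fingers":10,"delta_pos":[5.5,0,2.3],"angular":[0,0,0]},{"fingers":10,"delta_pos":[5.5,0,2.3],"angular":[0,0,0]},{"fingers":10,"delta_pos":[5.5,0,2.3],"angular":[0,0,0]},{"fingers":10,"delta_pos":[5.5,0,2.3],"angular":[0,0,0]},{"fingers":10,"delta_pos":[5.5,0,2.3],"angular":[0,0,0]},{"fingers":10,"delta_pos":[0,0,0],"angular":[0,0,0]}]'
python3 plan.py; python3 -c "
from h import *
I=cookies();J=env.read_camera('scene')
cv2.imwrite('pics/j.png',np.hstack([cv2.resize(J[190:390,150:370],None,fx=2,fy=2),cv2.resize(I[100:300,330:510],None,fx=2,fy=2)]))"
```

```text
clock: 27.05
tcp_pos: [0.4006, -0.1918, 0.1046]
orientation: [-0.233, 0.01, 0.972, 0.002]
wrist_force: [0.3, 0.0, -1.0]
finger_gap: 0.0159
edge [ 522.3 -194.4    8.6] yaw,pitch,roll [-1.220e+00  2.695e+01 -1.000e-02] F [ 0.3  0.  -1. ] t 27.1
blob [269, 161, 23, 24, 425] xy [665.7 149.9]
blob [224, 168, 23, 23, 425] xy [648.9 292.7]
blob [380, 191, 21, 24, 339] xy [ 563.3 -193.8]
blob [224, 198, 24, 24, 436] xy [550.7 292.3]
```

View pics/j.png

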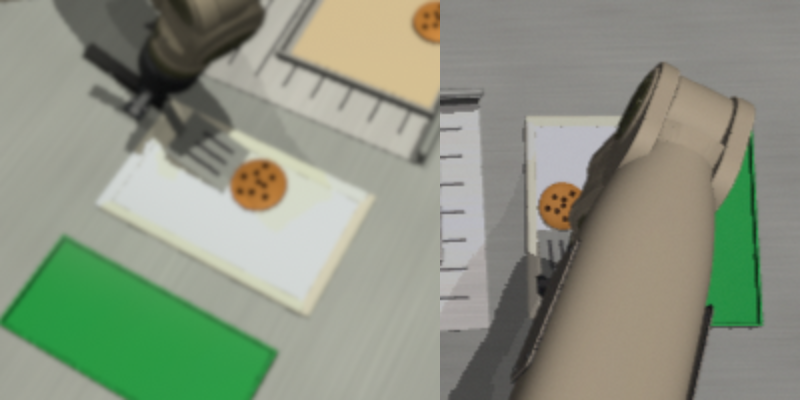

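The cookie lies flat on the platter near (563,-197), at (562,205) in the right half. It settles about 15 mm behind the tipping edge position, so I'll allow for that. Next is cookie 2.

```bash
python3 plan.py '[[510,-194,70,-1.2,0,6]]' | tail -8
```

```text
edge [ 523.3 -194.7    8.7] yaw,pitch,roll [-1.22 26.89 -0.04] F [ 0.6 -0.1 -1.7] t 27.1
[8.5, 0.1, 3.9] [-0.0, -0.078, 0.0]
[7.9, 0.0, 3.3] [-0.0, -0.078, -0.0]
[7.2, 0.1, 3.0] [-0.0, -0.079, -0.0]
[6.4, 0.0, 2.5] [-0.0, -0.078, -0.0]
[5.7, 0.1, 2.2] [-0.0, -0.078, -0.0]
[4.9, 0.0, 2.0] [-0.001, -0.078, -0.0]
--
```

```bash
python3 -m pendant '[{"fingers":10,"delta_pos":[8.5,0,3.9],"angular":[0,-0.078,0]},{"fingers":10,"delta_pos":[7.9,0,3.3],"angular":[0,-0.078,0]},{"fingers":10,"delta_pos":[7.2,0,3],"angular":[0,-0.079,0]},{"fingers":10,"delta_pos":[6.4,0,2.5],"angular":[0,-0.078,0]},{"fingers":10,"delta_pos":[5.7,0,2.2],"angular":[0,-0.078,0]},{"fingers":10,"delta_pos":[4.9,0,2],"angular":[0,-0.078,0]}]'
python3 -m pendant '[{"fingers":10,"delta_pos":[0,0,0],"angular":[0,0,-0.142]},{"fingers":10,"delta_pos":[0,0,0],"angular":[0,0,-0.142]},{"fingers":10,"delta_pos":[0,0,0],"angular":[0,0,-0.142]},{"fingers":10,"delta_pos":[0,0,0],"angular":[0,0,-0.142]},{"fingers":10,"delta_pos":[0,0,0],"angular":[0,0,-0.142]},{"fingers":10,"delta_pos":[0,0,0],"angular":[0,0,-0.142]},{"fingers":10,"delta_pos":[0,0,0],"angular":[0,0,-0.142]},{"fingers":10,"delta_pos":[0,0,0],"angular":[0,0,-0.142]},{"fingers":10,"delta_pos":[0,0,0],"angular":[0,0,-0.142]},{"fingers":10,"delta_pos":[0,0,0],"angular":[0,0,-0.142]},{"fingers":10,"delta_pos":[0,0,0],"angular":[0,0,-0.142]},{"fingers":10,"delta_pos":[0,0,0],"angular":[0,0,-0.142]}]'
python3 -m pendant '[{"fingers":10,"delta_pos":[-10.8,-38.4,0],"angular":[0,0,0]},{"fingers":10,"delta_pos":[-10.8,-38.4,0],"angular":[0,0,0]},{"fingers":10,"delta_pos":[-10.8,-38.4,0],"angular":[0,0,0]},{"fingers":10,"delta_pos":[-10.8,-38.4,0],"angular":[0,0,0]},{"fingers":10,"delta_pos":[-10.8,-38.4,0],"angular":[0,0,0]},{"fingers":10,"delta_pos":[-10.8,-38.4,0],"angular":[0,0,0]},{"fingers":10,"delta_pos":[-10.8,-38.4,0],"angular":[0,0,0]},{"fingers":10,"delta_pos":[-10.8,-38.4,0],"angular":[0,0,0]},{"fingers":10,"delta_pos":[-10.8,-38.4,0],"angular":[0,0,0]},{"fingers":10,"delta_pos":[0,0,0],"angular":[0,0,0]},{"fingers":10,"delta_pos":[0,0,0],"angular":[0,0,0]}]'
python3 plan.py '[[672,97,30,96.7,6,4],[672,97,10,96.7,6,2]]';python3 -c "
from h import *
cookies()"
```

```text
clock: 27.75
tcp_pos: [0.3581, -0.1911, 0.1005]
orientation: [0.002, 0.01, 1.0, -0.001]
wrist_force: [-0.8, 0.2, -2.1]
finger_gap: 0.0161
clock: 28.95
tcp_pos: [0.3583, -0.1912, 0.1004]
orientation: [0.0, 0.748, -0.664, 0.0]
wrist_force: [0.3, -0.1, -2.4]
finger_gap: 0.016
clock: 30.05
tcp_pos: [0.6907, -0.0552, 0.0989]
orientation: [0.001, 0.746, -0.666, -0.001]
wrist_force: [-0.2, 0.2, -1.9]
finger_gap: 0.0162
edge [673.4  95.7  68.4] yaw,pitch,roll [9.652e+01 4.000e-02 1.300e-01] F [-0.2  0.2 -1.9] t 30.1
[-1.2, 0.2, 5.7] [0.001, 0.026, -0.001]
[-1.4, 0.2, 5.6] [0.0, 0.026, -0.0]
[-1.7, 0.2, 5.6] [0.001, 0.026, -0.001]
[-2.0, 0.2, 5.6] [0.001, 0.026, -0.001]
--
[-1.0, 0.0, 10.0] [-0.0, -0.0, 0.0]
[-1.1, 0.0, 9.9] [-0.0, -0.0, 0.0]
--
blob [268, 161, 24, 24, 426] xy [665.7 149.9]
blob [224, 168, 23, 23, 426] xy [648.9 292.7]
blob [382, 191, 21, 24, 362] xy [ 561.8 -204.4]
blob [224, 198, 24, 24, 435] xy [550.8 292.3]
```

```bash
python3 -m pendant '[{"fingers":10,"delta_pos":[-1.2,0.2,5.7],"angular":[0,0.026,0]},{"fingers":10,"delta_pos":[-1.4,0.2,5.6],"angular":[0,0.026,0]},{"fingers":10,"delta_pos":[-1.7,0.2,5.6],"angular":[0,0.026,0]},{"fingers":10,"delta_pos":[-2,0.2,5.6],"angular":[0,0.026,0]},{"fingers":10,"delta_pos":[-1,0,10],"angular":[0,0,0]},{"fingers":10,"delta_pos":[-1,0,10],"angular":[0,0,0]},{"fingers":10,"delta_pos":[0,0,0],"angular":[0,0,0]},{"fingers":10,"delta_pos":[0,0,0],"angular":[0,0,0]}]'
python3 plan.py
python3 -m pendant '[{"fingers":10,"delta_pos":[0,0,2],"angular":[0,0,0]},{"fingers":10,"delta_pos":[0,0,2],"angular":[0,0,0]},{"fingers":10,"delta_pos":[0,0,0],"angular":[0,0,0]}]'
python3 plan.py
```

```text
clock: 30.9
tcp_pos: [0.6893, -0.051, 0.057]
orientation: [0.035, 0.745, -0.666, 0.039]
wrist_force: [0.3, 0.9, -0.8]
finger_gap: 0.0163
edge [672.7  96.   10.9] yaw,pitch,roll [9.642e+01 6.000e+00 4.000e-02] F [ 0.3  0.9 -0.8] t 30.9
clock: 31.2
tcp_pos: [0.6898, -0.0514, 0.0537]
orientation: [0.035, 0.745, -0.665, 0.039]
wrist_force: [-0.7, -0.6, -1.3]
finger_gap: 0.016
edge [673.2  95.7   7.5] yaw,pitch,roll [ 9.642e+01  6.010e+00 -3.000e-02] F [-0.7 -0.6 -1.3] t 31.2
```

```bash
python3 -m pendant '[{"fingers":10,"delta_pos":[0,0,2],"angular":[0,0,0]},{"fingers":10,"delta_pos":[-8,0,-0.7],"angular":[0,0,0]},{"fingers":10,"delta_pos":[-8,0,-0.8],"angular":[0,0,0]},{"fingers":10,"delta_pos":[-8,0,-0.8],"angular":[0,0,0]},{"fingers":10,"delta_pos":[-8,0,-0.8],"angular":[0,0,0]},{"fingers":10,"delta_pos":[-8,0,-0.8],"angular":[0,0,0]},{"fingers":10,"delta_pos":[-8,0,-0.8],"angular":[0,0,0]},{"fingers":10,"delta_pos":[-8,0,-0.8],"angular":[0,0,0]},{"fingers":10,"delta_pos":[-8,0,-0.8],"angular":[0,0,0]}]'
python3 plan.py
python3 -m pendant '[{"fingers":10,"delta_pos":[-8,0,-0.8],"angular":[0,0,0]},{"fingers":10,"delta_pos":[-8,0,-0.8],"angular":[0,0,0]},{"fingers":10,"delta_pos":[-8,0,-0.8],"angular":[0,0,0]},{"fingers":10,"delta_pos":[-8,0,-0.8],"angular":[0,0,0]},{"fingers":10,"delta_pos":[-8,0,-0.8],"angular":[0,0,0]},{"fingers":10,"delta_pos":[-8,0,-0.8],"angular":[0,0,0]},{"fingers":10,"delta_pos":[-8,0,-0.8],"angular":[0,0,0]},{"fingers":10,"delta_pos":[-8,0,-0.8],"angular":[0,0,0]},{"fingers":10,"delta_pos":[0,0,0],"angular":[0,0,0]}]'
python3 plan.py;python3 -c "
from h import *
cookies()"
```

```text
clock: 32.1
tcp_pos: [0.6826, 0.0132, 0.0515]
orientation: [0.035, 0.745, -0.665, 0.039]
wrist_force: [0.4, -1.3, 1.4]
finger_gap: 0.016
edge [666.  160.2   5.3] yaw,pitch,roll [ 9.643e+01  6.020e+00 -5.000e-02] F [ 0.4 -1.3  1.4] t 32.1
clock: 33.0
tcp_pos: [0.6752, 0.0783, 0.0509]
orientation: [0.034, 0.745, -0.665, 0.039]
wrist_force: [0.3, 2.1, 1.2]
finger_gap: 0.0164
edge [658.4 225.3   4.9] yaw,pitch,roll [ 9.652e+01  5.930e+00 -4.000e-02] F [0.3 2.1 1.2] t 33.0
blob [223, 168, 21, 23, 371] xy [649.7 299.1]
blob [380, 191, 23, 24, 425] xy [ 561.6 -199.8]
blob [224, 198, 15, 23, 203] xy [556.5 307.9]
```

```bash
python3 -m pendant '[{"fingers":10,"delta_pos":[-8,0,-0.8],"angular":[0,0,0]},{"fingers":10,"delta_pos":[-8,0,-0.8],"angular":[0,0,0]},{"fingers":10,"delta_pos":[-8,0,-0.8],"angular":[0,0,0]},{"fingers":10,"delta_pos":[0,0,0],"angular":[0,0,0]}]'
python3 -c "
from h import *
cookies()"; python3 plan.py '[[655.5,249,5,96.5,6,1],[655.5,249,8.5,96.5,0,3],[655.5,247,40,96.5,-4,4],[656,240,95,96.5,-4,4]]'
```

```text
clock: 33.45
tcp_pos: [0.6725, 0.1021, 0.0508]
orientation: [0.034, 0.745, -0.665, 0.039]
wrist_force: [1.2, 1.3, 1.7]
finger_gap: 0.0162
blob [221, 168, 13, 23, 176] xy [651.4 320.5]
blob [380, 191, 23, 24, 426] xy [ 561.5 -199.7]
edge [655.7 249.    4.7] yaw,pitch,roll [ 9.651e+01  5.920e+00 -3.000e-02] F [0.2 2.  2.8] t 33.5
[-0.0, 0.2, -0.5] [-0.001, 0.001, 0.0]
--
[1.1, 0.0, 4.2] [0.0, -0.034, 0.0]
[1.0, 0.0, 4.1] [0.0, -0.035, 0.0]
[1.0, 0.0, 4.2] [0.0, -0.035, 0.0]
--
[1.0, 0.1, -5.2] [0.0, -0.018, 0.0]
[0.9, 0.0, -5.2] [0.0, -0.017, 0.0]
[0.7, 0.1, -5.3] [0.0, -0.018, 0.0]
[0.6, 0.0, -5.2] [0.0, -0.017, 0.0]
--
[0.8, 0.1, -13.8] [0.0, -0.0, 0.0]
[0.8, 0.1, -13.9] [0.0, -0.0, 0.0]
[0.8, 0.1, -13.8] [0.0, -0.0, 0.0]
[0.8, 0.1, -13.9] [0.0, -0.0, 0.0]
--
```

```bash
python3 -m pendant '[{"fingers":10,"delta_pos":[-6,0,-0.6],"angular":[0,0,0]},{"fingers":10,"delta_pos":[1,0,4.2],"angular":[0,-0.035,0]},{"fingers":10,"delta_pos":[1,0,4.2],"angular":[0,-0.035,0]},{"fingers":10,"delta_pos":[1,0,4.2],"angular":[0,-0.035,0]},{"fingers":10,"delta_pos":[1,0,-5.2],"angular":[0,-0.018,0]},{"fingers":10,"delta_pos":[0.9,0,-5.2],"angular":[0,-0.018,0]},{"fingers":10,"delta_pos":[0.8,0,-5.2],"angular":[0,-0.018,0]},{"fingers":10,"delta_pos":[0.7,0,-5.2],"angular":[0,-0.018,0]},{"fingers":10,"delta_pos":[0.8,0,-12],"angular":[0,0,0]},{"fingers":10,"delta_pos":[0.8,0,-14],"angular":[0,0,0]},{"fingers":10,"delta_pos":[0.8,0,-14],"angular":[0,0,0]},{"fingers":10,"delta_pos":[0.8,0,-12],"angular":[0,0,0]}]'
python3 -m pendant '[{"fingers":10,"delta_pos":[3,3,-5],"angular":[0,0.018,0]},{"fingers":10,"delta_pos":[8,5,0],"angular":[0,0.018,0]},{"fingers":10,"delta_pos":[12,8,0],"angular":[0,0.018,0]},{"fingers":10,"delta_pos":[12,10,0],"angular":[0,0.018,0]},{"fingers":10,"delta_pos":[12,10,0],"angular":[0,0,0]},{"fingers":10,"delta_pos":[12,10,0],"angular":[0,0,0]},{"fingers":10,"delta_pos":[6,5,0],"angular":[0,0,0]},{"fingers":10,"delta_pos":[0,0,0],"angular":[0,0,0]}]'
python3 plan.py; python3 -c "
from h import *
cookies(.1)"
```

```text
clock: 34.7
tcp_pos: [0.6742, 0.0917, 0.113]
orientation: [-0.025, 0.745, -0.666, -0.026]
wrist_force: [0.4, 0.3, -2.7]
finger_gap: 0.016
clock: 35.5
tcp_pos: [0.6295, 0.0196, 0.1145]
orientation: [-0.0, 0.745, -0.667, -0.0]
wrist_force: [-0.2, -0.4, -1.8]
finger_gap: 0.0164
edge [612.7 170.7  84.1] yaw,pitch,roll [96.32 -0.   -0.  ] F [-0.2 -0.4 -1.8] t 35.5
blob [221, 168, 24, 24, 428] xy [634.  281.6]
blob [268, 173, 20, 25, 364] xy [616.6 148.5]
blob [380, 191, 23, 24, 426] xy [ 553.8 -184.2]
blob [224, 198, 24, 24, 436] xy [543.8 272.7]
```

```bash
python3 -m pendant '[{"fingers":10,"delta_pos":[7,4,0],"angular":[0,0,0]},{"fingers":10,"delta_pos":[14,8.5,0],"angular":[0,0,0]},{"fingers":10,"delta_pos":[15,9.5,0],"angular":[0,0,0]},{"fingers":10,"delta_pos":[15,9.5,0],"angular":[0,0,0]},{"fingers":10,"delta_pos":[15,9.5,0],"angular":[0,0,0]},{"fingers":10,"delta_pos":[15,9.5,0],"angular":[0,0,0]},{"fingers":10,"delta_pos":[15,9.5,0],"angular":[0,0,0]},{"fingers":10,"delta_pos":[15,9.5,0],"angular":[0,0,0]},{"fingers":10,"delta_pos":[15,9.5,0],"angular":[0,0,0]},{"fingers":10,"delta_pos":[15,9.5,0],"angular":[0,0,0]},{"fingers":10,"delta_pos":[15,9.5,0],"angular":[0,0,0]},{"fingers":10,"delta_pos":[15,9.5,0],"angular":[0,0,0]}]'
python3 -m pendant '[{"fingers":10,"delta_pos":[15,9.5,0],"angular":[0,0,0]},{"fingers":10,"delta_pos":[15,9.5,0],"angular":[0,0,0]},{"fingers":10,"delta_pos":[15,9.5,0],"angular":[0,0,0]},{"fingers":10,"delta_pos":[15,9.5,0],"angular":[0,0,0]},{"fingers":10,"delta_pos":[15,9.5,0],"angular":[0,0,0]},{"fingers":10,"delta_pos":[13,7,0],"angular":[0,0,0]},{"fingers":10,"delta_pos":[6,3,0],"angular":[0,0,0.03]},{"fingers":10,"delta_pos":[0,0,0],"angular":[0,0,0.07]},{"fingers":10,"delta_pos":[0,0,0],"angular":[0,0,0.09]},{"fingers":10,"delta_pos":[0,0,0],"angular":[0,0,0.09]},{"fingers":10,"delta_pos":[0,0,0],"angular":[0,0,0.09]},{"fingers":10,"delta_pos":[0,0,0],"angular":[0,0,0.09]}]'
python3 -m pendant '[{"fingers":10,"delta_pos":[0,0,0],"angular":[0,0,0.09]},{"fingers":10,"delta_pos":[0,0,0],"angular":[0,0,0.09]},{"fingers":10,"delta_pos":[0,0,0],"angular":[0,0,0.09]},{"fingers":10,"delta_pos":[0,0,0],"angular":[0,0,0.1]},{"fingers":10,"delta_pos":[0,0,0],"angular":[0,0,0.1]},{"fingers":10,"delta_pos":[0,0,0],"angular":[0,0,0.1]},{"fingers":10,"delta_pos":[0,0,0],"angular":[0,0,0.1]},{"fingers":10,"delta_pos":[0,0,0],"angular":[0,0,0.1]},{"fingers":10,"delta_pos":[0,0,0],"angular":[0,0,0.1]},{"fingers":10,"delta_pos":[0,0,0],"angular":[0,0,0.1]},{"fingers":10,"delta_pos":[0,0,0],"angular":[0,0,0.1]},{"fingers":10,"delta_pos":[0,0,0],"angular":[0,0,0.1]}]'
python3 plan.py; python3 -c "
from h import *
cookies(.1);cookies()"
```

```text
clock: 36.75
tcp_pos: [0.5418, -0.1624, 0.1145]
orientation: [-0.0, 0.746, -0.666, 0.0]
wrist_force: [0.2, -0.2, -2.5]
finger_gap: 0.0161
clock: 37.95
tcp_pos: [0.496, -0.2606, 0.1143]
orientation: [0.0, -0.572, 0.82, 0.0]
wrist_force: [0.6, 0.6, -3.3]
finger_gap: 0.016
clock: 39.15
tcp_pos: [0.4958, -0.2604, 0.1142]
orientation: [0.0, -0.024, 1.0, 0.0]
wrist_force: [-0.1, -0.1, -2.2]
finger_gap: 0.0162
edge [ 647.6 -253.1   83.9] yaw,pitch,roll [ 2.76 -0.01  0.05] F [-0.1 -0.1 -2.2] t 39.1
blob [221, 168, 24, 24, 430] xy [634.  281.7]
blob [402, 170, 25, 25, 498] xy [ 613.2 -254.4]
blob [380, 191, 23, 24, 399] xy [ 553.2 -182.5]
blob [224, 198, 24, 24, 436] xy [543.8 272.7]
blob [221, 168, 24, 24, 430] xy [647.8 302. ]
blob [403, 170, 25, 25, 498] xy [ 625.6 -278.7]
blob [380, 191, 23, 24, 401] xy [ 560.8 -197.9]
blob [224, 198, 24, 24, 435] xy [550.8 292.3]
```

```bash
python3 plan.py '[[646,-270,16,-1,3,8],[648,-270,10,-1,27,6]]'; python3 -c "
from m import *
I=env.read_camera('top');H=cv2.cvtColor(I,cv2.COLOR_BGR2HSV)
M=((I.min(2)>160)).astype(np.uint8);M[:,:368]=0;M[:,440:]=0;M[:150]=0;M[270:]=0
print(cv2.boundingRect(M))
J=cv2.imread('pics/top0.png');M=((J.min(2)>160)).astype(np.uint8);M[:,:368]=0;M[:,440:]=0;M[:150]=0;M[270:]=0
print(cv2.boundingRect(M))"
```

```text
edge [ 647.6 -252.6   83.9] yaw,pitch,roll [ 2.99 -0.02  0.04] F [ 0.  -0.2 -2.2] t 39.2
[0.1, -0.8, 7.5] [0.0, 0.007, 0.009]
[0.0, -0.9, 7.5] [0.0, 0.006, 0.008]
[0.0, -0.8, 7.5] [-0.0, 0.007, 0.009]
[-0.1, -0.9, 7.5] [-0.0, 0.006, 0.009]
[-0.2, -0.9, 7.5] [-0.0, 0.007, 0.009]
[-0.2, -0.8, 7.4] [-0.001, 0.006, 0.008]
[-0.4, -0.9, 7.5] [0.0, 0.007, 0.009]
[-0.4, -0.9, 7.5] [-0.0, 0.007, 0.009]
--
[-2.9, 0.1, -9.5] [-0.0, 0.069, -0.0]
[-2.9, -0.0, -9.6] [-0.0, 0.07, -0.0]
[-3.0, -0.0, -9.6] [-0.0, 0.07, -0.0]
[-3.1, -0.0, -9.7] [-0.0, 0.07, -0.0]
[-3.1, -0.0, -9.7] [-0.0, 0.07, -0.0]
[-3.2, -0.0, -9.7] [-0.0, 0.069, -0.0]
--
(373, 158, 59, 101)
(374, 159, 59, 100)
```

Platter hasn't moved. Lower, tip and withdraw.

```bash
python3 -m pendant '[{"fingers":10,"delta_pos":[0,-0.8,7.5],"angular":[0,0.007,0.009]},{"fingers":10,"delta_pos":[0,-0.9,7.5],"angular":[0,0.006,0.009]},{"fingers":10,"delta_pos":[0,-0.8,7.5],"angular":[0,0.007,0.009]},{"fingers":10,"delta_pos":[-0.1,-0.9,7.5],"angular":[0,0.006,0.009]},{"fingers":10,"delta_pos":[-0.2,-0.9,7.5],"angular":[0,0.007,0.009]},{"fingers":10,"delta_pos":[-0.2,-0.8,7.5],"angular":[0,0.006,0.008]},{"fingers":10,"delta_pos":[-0.4,-0.9,7.5],"angular":[0,0.007,0.009]},{"fingers":10,"delta_pos":[-0.4,-0.9,7.5],"angular":[0,0.007,0.008]},{"fingers":10,"delta_pos":[0,0,0],"angular":[0,0,0]}]'
python3 -m pendant '[{"fingers":10,"delta_pos":[-2.9,0,-9.5],"angular":[0,0.07,0]},{"fingers":10,"delta_pos":[-2.9,0,-9.6],"angular":[0,0.07,0]},{"fingers":10,"delta_pos":[-3,0,-9.6],"angular":[0,0.07,0]},{"fingers":10,"delta_pos":[-3.1,0,-9.7],"angular":[0,0.07,0]},{"fingers":10,"delta_pos":[-3.1,0,-9.7],"angular":[0,0.07,0]},{"fingers":10,"delta_pos":[-3.2,0,-9.7],"angular":[0,0.07,0]},{"fingers":10,"delta_pos":[0,0,0],"angular":[0,0,0]},{"fingers":10,"delta_pos":[0,0,0],"angular":[0,0,0]},{"fingers":10,"delta_pos":[0,0,0],"angular":[0,0,0]}]'
python3 plan.py
python3 -m pendant '[{"fingers":10,"delta_pos":[5,0,2],"angular":[0,0,0]},{"fingers":10,"delta_pos":[5.5,0,2.3],"angular":[0,0,0]},{"fingers":10,"delta_pos":[5.5,0,2.3],"angular":[0,0,0]},{"fingers":10,"delta_pos":[5.5,0,2.3],"angular":[0,0,0]},{"fingers":10,"delta_pos":[5.5,0,2.3],"angular":[0,0,0]},{"fingers":10,"delta_pos":[5.5,0,2.3],"angular":[0,0,0]},{"fingers":10,"delta_pos":[5.5,0,2.3],"angular":[0,0,0]},{"fingers":10,"delta_pos":[5.5,0,2.3],"angular":[0,0,0]},{"fingers":10,"delta_pos":[5.5,0,2.3],"angular":[0,0,0]},{"fingers":10,"delta_pos":[5.5,0,2.3],"angular":[0,0,0]},{"fingers":10,"delta_pos":[5.5,0,2.3],"angular":[0,0,0]},{"fingers":10,"delta_pos":[0,0,0],"angular":[0,0,0]}]'
python3 plan.py '[[575,-268,70,-1,0,6]]'; python3 -c "
from h import *
cookies()"
```

```text
clock: 40.2
tcp_pos: [0.4959, -0.2676, 0.0532]
orientation: [-0.027, 0.009, 1.0, -0.0]
wrist_force: [-0.2, 0.2, -1.9]
finger_gap: 0.0162
clock: 41.1
tcp_pos: [0.5263, -0.2682, 0.1062]
orientation: [-0.233, 0.009, 0.972, 0.001]
wrist_force: [0.5, 0.0, -1.8]
finger_gap: 0.0161
edge [ 647.9 -270.4   10.2] yaw,pitch,roll [-1.04 27.   -0.12] F [ 0.5  0.  -1.8] t 41.1
clock: 42.3
tcp_pos: [0.4611, -0.267, 0.1114]
orientation: [-0.234, 0.009, 0.972, 0.001]
wrist_force: [0.2, -0.6, -2.5]
finger_gap: 0.016
edge [ 582.6 -269.2   15.1] yaw,pitch,roll [-1.03 27.09 -0.11] F [ 0.2 -0.6 -2.5] t 42.3
[7.2, 0.2, 4.5] [-0.0, -0.079, 0.0]
[6.6, 0.1, 4.1] [-0.001, -0.079, 0.0]
[6.0, 0.2, 3.7] [0.0, -0.078, 0.0]
[5.3, 0.2, 3.5] [-0.0, -0.079, -0.0]
[4.6, 0.1, 3.2] [-0.0, -0.079, -0.0]
[3.9, 0.2, 3.1] [-0.001, -0.079, -0.0]
--
blob [402, 165, 24, 24, 425] xy [ 642.6 -275.3]
blob [221, 168, 24, 24, 428] xy [647.8 302. ]
blob [379, 191, 24, 24, 422] xy [ 561.8 -198.7]
blob [224, 198, 24, 24, 436] xy [550.7 292.3]
```

```bash
python3 -m pendant '[{"fingers":10,"delta_pos":[7.2,0.2,4.5],"angular":[0,-0.079,0]},{"fingers":10,"delta_pos":[6.6,0.1,4.1],"angular":[0,-0.079,0]},{"fingers":10,"delta_pos":[6,0.2,3.7],"angular":[0,-0.079,0]},{"fingers":10,"delta_pos":[5.3,0.2,3.5],"angular":[0,-0.079,0]},{"fingers":10,"delta_pos":[4.6,0.1,3.2],"angular":[0,-0.079,0]},{"fingers":10,"delta_pos":[3.9,0.1,3.1],"angular":[0,-0.079,0]}]'
python3 -m pendant '[{"fingers":10,"delta_pos":[0,0,0],"angular":[0,0,-0.132]},{"fingers":10,"delta_pos":[0,0,0],"angular":[0,0,-0.132]},{"fingers":10,"delta_pos":[0,0,0],"angular":[0,0,-0.132]},{"fingers":10,"delta_pos":[0,0,0],"angular":[0,0,-0.132]},{"fingers":10,"delta_pos":[0,0,0],"angular":[0,0,-0.132]},{"fingers":10,"delta_pos":[0,0,0],"angular":[0,0,-0.132]},{"fingers":10,"delta_pos":[0,0,0],"angular":[0,0,-0.132]},{"fingers":10,"delta_pos":[0,0,0],"angular":[0,0,-0.132]},{"fingers":10,"delta_pos":[0,0,0],"angular":[0,0,-0.132]},{"fingers":10,"delta_pos":[0,0,0],"angular":[0,0,-0.132]},{"fingers":10,"delta_pos":[0,0,0],"angular":[0,0,-0.132]},{"fingers":10,"delta_pos":[0,0,0],"angular":[0,0,-0.132]}]'
python3 -m pendant '[{"fingers":10,"delta_pos":[-35,-12.8,0],"angular":[0,0,0]},{"fingers":10,"delta_pos":[-35,-12.8,0],"angular":[0,0,0]},{"fingers":10,"delta_pos":[-35,-12.8,0],"angular":[0,0,0]},{"fingers":10,"delta_pos":[-35,-12.8,0],"angular":[0,0,0]},{"fingers":10,"delta_pos":[-35,-12.8,0],"angular":[0,0,0]},{"fingers":10,"delta_pos":[-35,-12.8,0],"angular":[0,0,0]},{"fingers":10,"delta_pos":[-35,-12.8,0],"angular":[0,0,0]},{"fingers":10,"delta_pos":[-35,-12.8,0],"angular":[0,0,0]},{"fingers":10,"delta_pos":[-35,-12.8,0],"angular":[0,0,0]},{"fingers":10,"delta_pos":[-33,-12.8,0],"angular":[0,0,0]},{"fingers":10,"delta_pos":[0,0,0],"angular":[0,0,0]},{"fingers":10,"delta_pos":[0,0,0],"angular":[0,0,0]}]'
python3 plan.py '[[551,234,30,90,6,4],[551,234,9,90,6,2]]';python3 -c "
from h import *
cookies()"
```

```text
clock: 42.95
tcp_pos: [0.4237, -0.2655, 0.1005]
orientation: [0.002, 0.008, 1.0, -0.001]
wrist_force: [0.2, -1.2, -1.9]
finger_gap: 0.0167
clock: 44.15
tcp_pos: [0.4238, -0.2656, 0.1002]
orientation: [0.0, 0.708, -0.706, 0.001]
wrist_force: [0.2, -0.0, -2.6]
finger_gap: 0.0164
clock: 45.35
tcp_pos: [0.5529, 0.0828, 0.0995]
orientation: [-0.001, -0.707, 0.708, -0.001]
wrist_force: [-0.2, -1.2, -2.2]
finger_gap: 0.0161
edge [553.1 234.7  68.7] yaw,pitch,roll [ 8.992e+01  1.400e-01 -5.000e-02] F [-0.2 -1.2 -2.2] t 45.4
[-0.7, 0.5, 5.8] [-0.0, 0.026, -0.0]
[-0.9, 0.4, 5.8] [-0.0, 0.025, -0.001]
[-1.2, 0.5, 5.8] [-0.001, 0.026, -0.0]
[-1.4, 0.5, 5.8] [0.0, 0.025, -0.0]
--
[-1.1, -0.0, 10.4] [0.0, 0.0, -0.0]
[-1.1, -0.0, 10.5] [0.0, 0.0, -0.0]
--
blob [402, 165, 24, 24, 423] xy [ 642.6 -275.2]
blob [221, 168, 24, 24, 428] xy [647.8 302. ]
blob [379, 191, 24, 24, 430] xy [ 561.3 -199.1]
blob [224, 198, 24, 24, 436] xy [550.7 292.3]
```

```bash
python3 -m pendant '[{"fingers":10,"delta_pos":[-0.7,0.5,5.8],"angular":[0,0.026,0]},{"fingers":10,"delta_pos":[-0.9,0.5,5.8],"angular":[0,0.025,0]},{"fingers":10,"delta_pos":[-1.2,0.5,5.8],"angular":[0,0.026,0]},{"fingers":10,"delta_pos":[-1.4,0.5,5.8],"angular":[0,0.025,0]},{"fingers":10,"delta_pos":[-1.1,0,10.4],"angular":[0,0,0]},{"fingers":10,"delta_pos":[-1.1,0,10.4],"angular":[0,0,0]},{"fingers":10,"delta_pos":[0,0,1.5],"angular":[0,0,0]},{"fingers":10,"delta_pos":[0,0,1.5],"angular":[0,0,0]},{"fingers":10,"delta_pos":[0,0,0],"angular":[0,0,0]}]'
python3 plan.py
python3 -m pendant '[{"fingers":10,"delta_pos":[-8,0,-0.8],"angular":[0,0,0]},{"fingers":10,"delta_pos":[-8,0,-0.8],"angular":[0,0,0]},{"fingers":10,"delta_pos":[-8,0,-0.8],"angular":[0,0,0]},{"fingers":10,"delta_pos":[-8,0,-0.8],"angular":[0,0,0]},{"fingers":10,"delta_pos":[-8,0,-0.8],"angular":[0,0,0]},{"fingers":10,"delta_pos":[-8,0,-0.8],"angular":[0,0,0]},{"fingers":10,"delta_pos":[-8,0,-0.8],"angular":[0,0,0]},{"fingers":10,"delta_pos":[-8,0,-0.8],"angular":[0,0,0]},{"fingers":10,"delta_pos":[-8,0,-0.8],"angular":[0,0,0]},{"fingers":10,"delta_pos":[0,0,0],"angular":[0,0,0]}]'
python3 plan.py;python3 -c "
from h import *
cookies()"
```

```text
clock: 46.3
tcp_pos: [0.5511, 0.0849, 0.0524]
orientation: [-0.036, -0.705, 0.708, -0.037]
wrist_force: [-0.2, -0.1, -2.1]
finger_gap: 0.0161
edge [551.8 232.9   6.4] yaw,pitch,roll [ 8.977e+01  5.940e+00 -8.000e-02] F [-0.2 -0.1 -2.1] t 46.3
clock: 47.3
tcp_pos: [0.5514, 0.1586, 0.0521]
orientation: [-0.036, -0.705, 0.707, -0.037]
wrist_force: [-0.1, -0.3, -1.1]
finger_gap: 0.0161
edge [551.8 306.7   6.2] yaw,pitch,roll [89.86  5.91 -0.09] F [-0.1 -0.3 -1.1] t 47.3
blob [402, 165, 24, 24, 422] xy [ 642.6 -275.2]
blob [379, 191, 24, 24, 430] xy [ 561.3 -199.1]
```

```bash
python3 -c "
from h import *
J=env.read_camera('scene')
cv2.imwrite('pics/k.png',cv2.resize(J[120:250,260:420],None,fx=4.5,fy=4.5,interpolation=cv2.INTER_CUBIC))"
```

```text
(no output)
```

View pics/k.png

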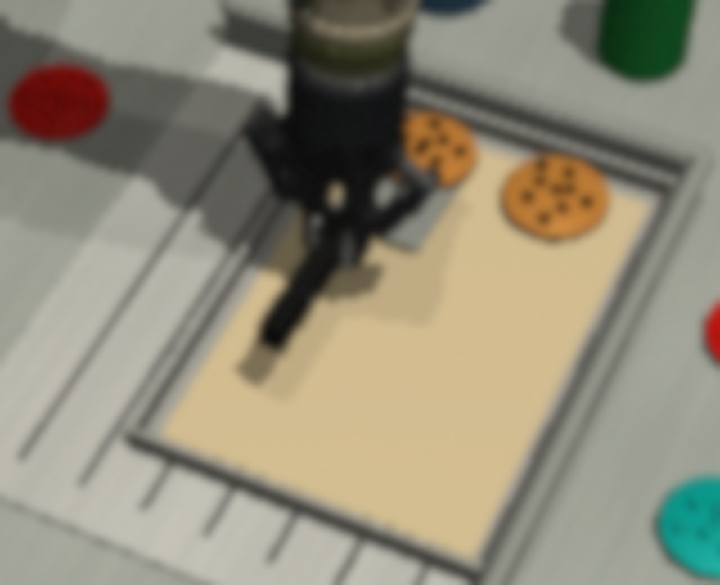

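The cookie is up at the left rim, near (432,148), with the blade behind or under it. I'll press down a little and go on.

```bash
python3 -m pendant '[{"fingers":10,"delta_pos":[0,0,1.5],"angular":[0,0,0]},{"fingers":10,"delta_pos":[0,0,0],"angular":[0,0,0]}]'
python3 -m pendant '[{"fingers":10,"delta_pos":[-5,0,0],"angular":[0,0,0]},{"fingers":10,"delta_pos":[-5,0,-0.5],"angular":[0,0,0]},{"fingers":10,"delta_pos":[-5,0,-0.5],"angular":[0,0,0]},{"fingers":10,"delta_pos":[-4,0,-0.4],"angular":[0,0,0]},{"fingers":10,"delta_pos":[0,0,0],"angular":[0,0,0]}]'
python3 plan.py;python3 -c "
from h import *
for x,y in[(445,186),(477,150),(412,250)]:print(np.round(1000*pix2w('scene',(260+x/4.5,120+y/4.5),.015),1))"
```

```text
clock: 47.6
tcp_pos: [0.5514, 0.1572, 0.0508]
orientation: [-0.036, -0.705, 0.708, -0.037]
wrist_force: [-0.9, 1.8, 1.5]
finger_gap: 0.0167
clock: 48.1
tcp_pos: [0.5519, 0.1772, 0.0503]
orientation: [-0.036, -0.705, 0.707, -0.037]
wrist_force: [-0.1, -0.1, 3.6]
finger_gap: 0.0163
edge [552.4 325.3   4.4] yaw,pitch,roll [89.82  5.89 -0.14] F [-0.1 -0.1  3.6] t 48.1
[579.1 276.9  15. ]
[585.6 317.8  15. ]
[582.8 214.   15. ]
```

```bash
python3 -m pendant '[{"fingers":10,"delta_pos":[-2,0,-0.2],"angular":[0,0,0]},{"fingers":10,"delta_pos":[1,0,4.4],"angular":[0,-0.035,0]},{"fingers":10,"delta_pos":[1,0,4.4],"angular":[0,-0.035,0]},{"fingers":10,"delta_pos":[1,0,4.2],"angular":[0,-0.035,0]},{"fingers":10,"delta_pos":[1.5,0,-3],"angular":[0,-0.018,0]},{"fingers":10,"delta_pos":[1.5,0,-5],"angular":[0,-0.018,0]},{"fingers":10,"delta_pos":[1.5,0,-5.2],"angular":[0,-0.018,0]},{"fingers":10,"delta_pos":[1.5,0,-5.2],"angular":[0,-0.018,0]},{"fingers":10,"delta_pos":[1.6,0,-12],"angular":[0,0,0]},{"fingers":10,"delta_pos":[1.6,0,-14],"angular":[0,0,0]},{"fingers":10,"delta_pos":[1.6,0,-14],"angular":[0,0,0]},{"fingers":10,"delta_pos":[1.6,0,-14],"angular":[0,0,0]}]'
python3 -m pendant '[{"fingers":10,"delta_pos":[4,0,-6],"angular":[0,0.018,0]},{"fingers":10,"delta_pos":[8,3,0],"angular":[0,0.018,0]},{"fingers":10,"delta_pos":[12,6,0],"angular":[0,0.018,0]},{"fingers":10,"delta_pos":[15,6,0],"angular":[0,0.018,0]},{"fingers":10,"delta_pos":[15,6,0],"angular":[0,0,0]},{"fingers":10,"delta_pos":[15,6,0],"angular":[0,0,0]},{"fingers":10,"delta_pos":[15,6,0],"angular":[0,0,0]},{"fingers":10,"delta_pos":[15,6,0],"angular":[0,0,0]},{"fingers":10,"delta_pos":[14,5,0],"angular":[0,0,0]},{"fingers":10,"delta_pos":[8,3,0],"angular":[0,0,0]},{"fingers":10,"delta_pos":[0,0,0],"angular":[0,0,0]}]'
python3 plan.py; python3 -c "
from h import *
cookies(.1)"
```

```text
clock: 49.3
tcp_pos: [0.5514, 0.1573, 0.1103]
orientation: [0.027, -0.705, 0.708, 0.025]
wrist_force: [-0.0, 0.4, -2.2]
finger_gap: 0.0158
clock: 50.4
tcp_pos: [0.5035, 0.035, 0.1133]
orientation: [0.001, -0.705, 0.709, -0.0]
wrist_force: [-0.3, 0.2, -2.8]
finger_gap: 0.0163
edge [504.4 187.   83.1] yaw,pitch,roll [ 8.968e+01 -7.000e-02 -9.000e-02] F [-0.3  0.2 -2.8] t 50.4
blob [402, 165, 24, 24, 422] xy [ 629.2 -254.2]
blob [221, 168, 24, 24, 430] xy [633.9 281.6]
blob [379, 191, 24, 24, 430] xy [ 553.6 -183.6]
blob [262, 211, 19, 26, 389] xy [500.5 164.6]
```

```bash
python3 -m pendant '[{"fingers":10,"delta_pos":[7,2.5,0],"angular":[0,0,0]},{"fingers":10,"delta_pos":[14,5,0],"angular":[0,0,0]},{"fingers":10,"delta_pos":[17,6,0],"angular":[0,0,0]},{"fingers":10,"delta_pos":[17,6,0],"angular":[0,0,0]},{"fingers":10,"delta_pos":[17,6,0],"angular":[0,0,0]},{"fingers":10,"delta_pos":[17,6,0],"angular":[0,0,0]},{"fingers":10,"delta_pos":[17,6,0],"angular":[0,0,0]},{"fingers":10,"delta_pos":[17,6,0],"angular":[0,0,0]},{"fingers":10,"delta_pos":[17,6,0],"angular":[0,0,0]},{"fingers":10,"delta_pos":[17,6,0],"angular":[0,0,0]},{"fingers":10,"delta_pos":[17,6,0],"angular":[0,0,0]},{"fingers":10,"delta_pos":[17,6,0],"angular":[0,0,0]}]'
python3 -m pendant '[{"fingers":10,"delta_pos":[17,6,0],"angular":[0,0,0]},{"fingers":10,"delta_pos":[17,6,0],"angular":[0,0,0]},{"fingers":10,"delta_pos":[17,6,0],"angular":[0,0,0]},{"fingers":10,"delta_pos":[17,6,0],"angular":[0,0,0]},{"fingers":10,"delta_pos":[17,6,0],"angular":[0,0,0]},{"fingers":10,"delta_pos":[17,6,0],"angular":[0,0,0]},{"fingers":10,"delta_pos":[10,3,0],"angular":[0,0,0.03]},{"fingers":10,"delta_pos":[3,0,0],"angular":[0,0,0.07]},{"fingers":10,"delta_pos":[0,0,0],"angular":[0,0,0.09]},{"fingers":10,"delta_pos":[0,0,0],"angular":[0,0,0.1]},{"fingers":10,"delta_pos":[0,0,0],"angular":[0,0,0.1]},{"fingers":10,"delta_pos":[0,0,0],"angular":[0,0,0.1]}]'
python3 -m pendant '[{"fingers":10,"delta_pos":[0,0,0],"angular":[0,0,0.1]},{"fingers":10,"delta_pos":[0,0,0],"angular":[0,0,0.1]},{"fingers":10,"delta_pos":[0,0,0],"angular":[0,0,0.1]},{"fingers":10,"delta_pos":[0,0,0],"angular":[0,0,0.1]},{"fingers":10,"delta_pos":[0,0,0],"angular":[0,0,0.1]},{"fingers":10,"delta_pos":[0,0,0],"angular":[0,0,0.1]},{"fingers":10,"delta_pos":[0,0,0],"angular":[0,0,0.1]},{"fingers":10,"delta_pos":[0,0,0],"angular":[0,0,0.1]},{"fingers":10,"delta_pos":[0,0,0],"angular":[0,0,0.1]},{"fingers":10,"delta_pos":[0,0,0],"angular":[0,0,0.1]},{"fingers":10,"delta_pos":[0,0,0],"angular":[0,0,0.08]},{"fingers":10,"delta_pos":[0,0,0],"angular":[0,0,0]}]'
python3 plan.py '[[548,-271,18,-1,3,8],[549,-271,11,-1,27,6]]'; python3 -c "
from h import *
cookies(.1)"
```

```text
clock: 51.65
tcp_pos: [0.435, -0.1556, 0.1129]
orientation: [0.001, -0.706, 0.708, -0.0]
wrist_force: [0.7, 0.5, -1.8]
finger_gap: 0.0163
clock: 52.85
tcp_pos: [0.3959, -0.2693, 0.1126]
orientation: [0.001, -0.511, 0.86, 0.0]
wrist_force: [-0.6, -0.2, -3.2]
finger_gap: 0.016
clock: 54.05
tcp_pos: [0.3958, -0.2692, 0.1125]
orientation: [0.001, 0.002, 1.0, 0.001]
wrist_force: [0.8, -0.2, -3.1]
finger_gap: 0.0162
edge [ 547.9 -269.7   82.3] yaw,pitch,roll [-0.21 -0.06  0.1 ] F [ 0.8 -0.2 -3.1] t 54.0
[-0.2, 0.1, 7.0] [0.0, 0.007, 0.002]
[-0.3, 0.1, 7.0] [0.0, 0.006, 0.001]
[-0.3, 0.1, 7.1] [0.001, 0.007, 0.002]
[-0.4, 0.1, 7.0] [-0.0, 0.007, 0.002]
[-0.4, 0.1, 7.0] [-0.0, 0.006, 0.002]
[-0.5, 0.1, 7.0] [0.0, 0.007, 0.001]
[-0.5, 0.1, 7.0] [0.0, 0.007, 0.002]
[-0.6, 0.1, 7.1] [0.0, 0.006, 0.002]
--
[-2.8, -0.0, -9.4] [0.0, 0.07, -0.0]
[-2.8, -0.0, -9.4] [0.0, 0.07, -0.0]
[-2.8, -0.0, -9.4] [0.0, 0.07, -0.0]
[-3.0, -0.0, -9.5] [0.0, 0.07, -0.0]
[-3.0, -0.0, -9.4] [0.0, 0.07, -0.0]
[-3.1, -0.0, -9.6] [0.0, 0.069, -0.0]
--
blob [402, 165, 24, 24, 423] xy [ 629.1 -254.2]
blob [221, 168, 24, 24, 431] xy [633.9 281.6]
blob [379, 191, 24, 24, 431] xy [ 553.6 -183.5]
blob [408, 203, 25, 25, 511] xy [ 514.9 -266.9]
```

```bash
python3 -m pendant '[{"fingers":10,"delta_pos":[-0.2,-1,7],"angular":[0,0.007,0]},{"fingers":10,"delta_pos":[-0.3,-1,7],"angular":[0,0.006,0]},{"fingers":10,"delta_pos":[-0.3,-1.2,7],"angular":[0,0.007,0]},{"fingers":10,"delta_pos":[-0.4,-1.2,7],"angular":[0,0.007,0]},{"fingers":10,"delta_pos":[-0.4,-1,7],"angular":[0,0.006,0]},{"fingers":10,"delta_pos":[-0.5,0,7],"angular":[0,0.007,0]},{"fingers":10,"delta_pos":[-0.5,0,7],"angular":[0,0.007,0]},{"fingers":10,"delta_pos":[-0.6,0,7],"angular":[0,0.006,0]},{"fingers":10,"delta_pos":[0,0,0],"angular":[0,0,0]}]'
python3 -m pendant '[{"fingers":10,"delta_pos":[-2.8,0,-9.2],"angular":[0,0.07,0]},{"fingers":10,"delta_pos":[-2.8,0,-9.2],"angular":[0,0.07,0]},{"fingers":10,"delta_pos":[-2.8,0,-9.2],"angular":[0,0.07,0]},{"fingers":10,"delta_pos":[-3,0,-9.2],"angular":[0,0.07,0]},{"fingers":10,"delta_pos":[-3,0,-9.2],"angular":[0,0.07,0]},{"fingers":10,"delta_pos":[-3.1,0,-9.2],"angular":[0,0.07,0]},{"fingers":10,"delta_pos":[0,0,0],"angular":[0,0,0]},{"fingers":10,"delta_pos":[0,0,0],"angular":[0,0,0]},{"fingers":10,"delta_pos":[0,0,0],"angular":[0,0,0]}]'
python3 plan.py
python3 -m pendant '[{"fingers":10,"delta_pos":[5,0,2],"angular":[0,0,0]},{"fingers":10,"delta_pos":[5.5,0,2.3],"angular":[0,0,0]},{"fingers":10,"delta_pos":[5.5,0,2.3],"angular":[0,0,0]},{"fingers":10,"delta_pos":[5.5,0,2.3],"angular":[0,0,0]},{"fingers":10,"delta_pos":[5.5,0,2.3],"angular":[0,0,0]},{"fingers":10,"delta_pos":[5.5,0,2.3],"angular":[0,0,0]},{"fingers":10,"delta_pos":[5.5,0,2.3],"angular":[0,0,0]},{"fingers":10,"delta_pos":[5.5,0,2.3],"angular":[0,0,0]},{"fingers":10,"delta_pos":[5.5,0,2.3],"angular":[0,0,0]},{"fingers":10,"delta_pos":[5.5,0,2.3],"angular":[0,0,0]},{"fingers":10,"delta_pos":[5.5,0,2.3],"angular":[0,0,0]},{"fingers":10,"delta_pos":[0,0,0],"angular":[0,0,0]}]'
python3 plan.py '[[485,-272,70,-1,0,6]]'; python3 -c "
from h import *
cookies()"
```

```text
clock: 55.0
tcp_pos: [0.3977, -0.2742, 0.0555]
orientation: [-0.027, 0.001, 1.0, 0.001]
wrist_force: [0.2, -0.5, -1.8]
finger_gap: 0.0163
clock: 55.9
tcp_pos: [0.4269, -0.2745, 0.1059]
orientation: [-0.233, 0.001, 0.972, 0.001]
wrist_force: [0.7, 1.3, -1.4]
finger_gap: 0.0163
edge [ 548.6 -274.7    9.9] yaw,pitch,roll [-0.11 26.96  0.12] F [ 0.7  1.3 -1.4] t 55.9
clock: 57.1
tcp_pos: [0.3617, -0.2746, 0.1112]
orientation: [-0.234, 0.001, 0.972, 0.001]
wrist_force: [-0.6, 0.2, -1.9]
finger_gap: 0.0161
edge [ 483.3 -274.8   15. ] yaw,pitch,roll [-0.15 27.03  0.09] F [-0.6  0.2 -1.9] t 57.1
[5.8, 0.8, 3.7] [-0.001, -0.079, 0.002]
[5.2, 0.8, 3.5] [-0.0, -0.078, 0.002]
[4.5, 0.8, 3.2] [-0.001, -0.079, 0.003]
[3.8, 0.9, 3.1] [0.0, -0.079, 0.002]
[3.1, 0.8, 3.0] [-0.0, -0.078, 0.002]
[2.3, 0.9, 2.8] [0.0, -0.079, 0.003]
--
blob [402, 165, 24, 24, 422] xy [ 642.6 -275.2]
blob [221, 168, 24, 24, 428] xy [647.8 302. ]
blob [379, 191, 48, 29, 884] xy [ 551.5 -237.1]
```

```bash
python3 -m pendant '[{"fingers":10,"delta_pos":[5.8,0,3.7],"angular":[0,-0.079,0]},{"fingers":10,"delta_pos":[5.2,0,3.5],"angular":[0,-0.079,0]},{"fingers":10,"delta_pos":[4.5,0,3.2],"angular":[0,-0.079,0]},{"fingers":10,"delta_pos":[3.8,0,3.1],"angular":[0,-0.079,0]},{"fingers":10,"delta_pos":[3.1,0,3],"angular":[0,-0.079,0]},{"fingers":10,"delta_pos":[2.3,0,2.8],"angular":[0,-0.079,0]}]'
python3 -m pendant '[{"fingers":10,"delta_pos":[0,0,0],"angular":[0,0,-0.131]},{"fingers":10,"delta_pos":[0,0,0],"angular":[0,0,-0.131]},{"fingers":10,"delta_pos":[0,0,0],"angular":[0,0,-0.131]},{"fingers":10,"delta_pos":[0,0,0],"angular":[0,0,-0.131]},{"fingers":10,"delta_pos":[0,0,0],"angular":[0,0,-0.131]},{"fingers":10,"delta_pos":[0,0,0],"angular":[0,0,-0.131]},{"fingers":10,"delta_pos":[0,0,0],"angular":[0,0,-0.131]},{"fingers":10,"delta_pos":[0,0,0],"angular":[0,0,-0.131]},{"fingers":10,"delta_pos":[0,0,0],"angular":[0,0,-0.131]},{"fingers":10,"delta_pos":[0,0,0],"angular":[0,0,-0.131]},{"fingers":10,"delta_pos":[0,0,0],"angular":[0,0,-0.131]},{"fingers":10,"delta_pos":[0,0,0],"angular":[0,0,-0.131]}]'
python3 -m pendant '[{"fingers":10,"delta_pos":[-30.4,-26.3,0],"angular":[0,0,0]},{"fingers":10,"delta_pos":[-30.4,-26.3,0],"angular":[0,0,0]},{"fingers":10,"delta_pos":[-30.4,-26.3,0],"angular":[0,0,0]},{"fingers":10,"delta_pos":[-30.4,-26.3,0],"angular":[0,0,0]},{"fingers":10,"delta_pos":[-30.4,-26.3,0],"angular":[0,0,0]},{"fingers":10,"delta_pos":[-30.4,-26.3,0],"angular":[0,0,0]},{"fingers":10,"delta_pos":[-30.4,-26.3,0],"angular":[0,0,0]},{"fingers":10,"delta_pos":[-30.4,-26.3,0],"angular":[0,0,0]},{"fingers":10,"delta_pos":[-30.4,-26.3,0],"angular":[0,0,0]},{"fingers":10,"delta_pos":[-30.4,-26.3,0],"angular":[0,0,0]},{"fingers":10,"delta_pos":[-30.4,-26.3,0],"angular":[0,0,0]},{"fingers":10,"delta_pos":[-30.4,-26.3,0],"angular":[0,0,0]}]'
python3 -m pendant '[{"fingers":10,"delta_pos":[0,0,0],"angular":[0,0,0]},{"fingers":10,"delta_pos":[0,0,0],"angular":[0,0,0]}]'
python3 plan.py '[[648,245,30,90,6,4],[648,245,9,90,6,2]]';python3 -c "
from h import *
cookies()"
```

```text
clock: 57.75
tcp_pos: [0.3338, -0.2746, 0.1006]
orientation: [0.003, 0.001, 1.0, 0.0]
wrist_force: [0.1, -0.9, -2.5]
finger_gap: 0.0159
clock: 58.95
tcp_pos: [0.3339, -0.2746, 0.1003]
orientation: [-0.001, 0.709, -0.706, 0.001]
wrist_force: [0.4, -1.1, -1.5]
finger_gap: 0.0158
clock: 60.15
tcp_pos: [0.6507, 0.0912, 0.1012]
orientation: [0.001, -0.707, 0.708, -0.001]
wrist_force: [1.7, -0.2, -1.3]
finger_gap: 0.0161
clock: 60.35
tcp_pos: [0.6497, 0.0905, 0.1006]
orientation: [-0.001, 0.707, -0.707, 0.0]
wrist_force: [0.2, -0.0, -1.8]
finger_gap: 0.0159
edge [649.7 242.6  70.3] yaw,pitch,roll [ 9.002e+01 -3.000e-02 -5.000e-02] F [ 0.2 -0.  -1.8] t 60.4
[-1.5, 0.4, 6.1] [-0.0, 0.026, 0.0]
[-1.7, 0.5, 6.0] [-0.0, 0.027, 0.0]
[-2.0, 0.4, 6.1] [-0.001, 0.026, 0.0]
[-2.2, 0.5, 6.0] [0.0, 0.026, 0.0]
--
[-1.1, -0.1, 10.4] [0.0, 0.0, 0.0]
[-1.1, 0.0, 10.4] [0.0, 0.0, 0.0]
--
blob [402, 165, 24, 24, 422] xy [ 642.6 -275.2]
blob [221, 168, 24, 24, 428] xy [647.8 302. ]
blob [379, 191, 48, 29, 886] xy [ 551.5 -237. ]
```

```bash
python3 -m pendant '[{"fingers":10,"delta_pos":[-1.5,0.4,6.1],"angular":[0,0.026,0]},{"fingers":10,"delta_pos":[-1.7,0.5,6],"angular":[0,0.027,0]},{"fingers":10,"delta_pos":[-2,0.4,6.1],"angular":[0,0.026,0]},{"fingers":10,"delta_pos":[-2.2,0.5,6],"angular":[0,0.026,0]},{"fingers":10,"delta_pos":[-1.1,0,10.4],"angular":[0,0,0]},{"fingers":10,"delta_pos":[-1.1,0,10.4],"angular":[0,0,0]},{"fingers":10,"delta_pos":[0,0,2],"angular":[0,0,0]},{"fingers":10,"delta_pos":[0,0,1.5],"angular":[0,0,0]},{"fingers":10,"delta_pos":[0,0,0],"angular":[0,0,0]},{"fingers":10,"delta_pos":[0,0,0],"angular":[0,0,0]}]'
python3 -m pendant '[{"fingers":10,"delta_pos":[0,0,1.5],"angular":[0,0,0]},{"fingers":10,"delta_pos":[0,0,0],"angular":[0,0,0]}]'
python3 plan.py
```

```text
clock: 61.4
tcp_pos: [0.6487, 0.0955, 0.053]
orientation: [-0.036, -0.705, 0.707, -0.038]
wrist_force: [-0.2, -0.2, -1.2]
finger_gap: 0.0163
clock: 61.6
tcp_pos: [0.6489, 0.0955, 0.0517]
orientation: [-0.035, -0.705, 0.707, -0.038]
wrist_force: [-0.6, -0.7, 1.3]
finger_gap: 0.016
edge [649.3 243.5   5.7] yaw,pitch,roll [89.86  5.94 -0.22] F [-0.6 -0.7  1.3] t 61.6
```

```bash
python3 -m pendant '[{"fingers":10,"delta_pos":[-8,0,-0.8],"angular":[0,0,0]},{"fingers":10,"delta_pos":[-8,0,-0.8],"angular":[0,0,0]},{"fingers":10,"delta_pos":[-8,0,-0.8],"angular":[0,0,0]},{"fingers":10,"delta_pos":[-8,0,-0.8],"angular":[0,0,0]},{"fingers":10,"delta_pos":[-8,0,-0.8],"angular":[0,0,0]},{"fingers":10,"delta_pos":[-8,0,-0.8],"angular":[0,0,0]},{"fingers":10,"delta_pos":[-8,0,-0.8],"angular":[0,0,0]},{"fingers":10,"delta_pos":[-8,0,-0.8],"angular":[0,0,0]},{"fingers":10,"delta_pos":[-8,0,-0.8],"angular":[0,0,0]},{"fingers":10,"delta_pos":[-8,0,-0.8],"angular":[0,0,0]},{"fingers":10,"delta_pos":[-4,0,-0.4],"angular":[0,0,0]},{"fingers":10,"delta_pos":[0,0,0],"angular":[0,0,0]}]'
python3 plan.py
python3 -m pendant '[{"fingers":10,"delta_pos":[0,0,0],"angular":[0,0,0]},{"fingers":10,"delta_pos":[1,0,4.4],"angular":[0,-0.035,0]},{"fingers":10,"delta_pos":[1,0,4.4],"angular":[0,-0.035,0]},{"fingers":10,"delta_pos":[1,0,4.2],"angular":[0,-0.035,0]},{"fingers":10,"delta_pos":[1.5,0,-3],"angular":[0,-0.018,0]},{"fingers":10,"delta_pos":[1.5,0,-5],"angular":[0,-0.018,0]},{"fingers":10,"delta_pos":[1.5,0,-5.2],"angular":[0,-0.018,0]},{"fingers":10,"delta_pos":[1.5,0,-5.2],"angular":[0,-0.018,0]},{"fingers":10,"delta_pos":[1.6,0,-12],"angular":[0,0,0]},{"fingers":10,"delta_pos":[1.6,0,-14],"angular":[0,0,0]},{"fingers":10,"delta_pos":[1.6,0,-14],"angular":[0,0,0]},{"fingers":10,"delta_pos":[1.6,0,-14],"angular":[0,0,0]}]'
python3 -m pendant '[{"fingers":10,"delta_pos":[4,0,-6],"angular":[0,0.018,0]},{"fingers":10,"delta_pos":[8,3,0],"angular":[0,0.018,0]},{"fingers":10,"delta_pos":[12,8,0],"angular":[0,0.018,0]},{"fingers":10,"delta_pos":[14,10,0],"angular":[0,0.018,0]},{"fingers":10,"delta_pos":[14,10,0],"angular":[0,0,0]},{"fingers":10,"delta_pos":[14,10,0],"angular":[0,0,0]},{"fingers":10,"delta_pos":[14,10,0],"angular":[0,0,0]},{"fingers":10,"delta_pos":[14,10,0],"angular":[0,0,0]},{"fingers":10,"delta_pos":[14,9,0],"angular":[0,0,0]},{"fingers":10,"delta_pos":[8,4,0],"angular":[0,0,0]},{"fingers":10,"delta_pos":[0,0,0],"angular":[0,0,0]}]'
python3 plan.py; python3 -c "
from h import *
cookies(.1)"
```

```text
clock: 62.8
tcp_pos: [0.6485, 0.1814, 0.0507]
orientation: [-0.035, -0.706, 0.706, -0.037]
wrist_force: [0.2, 2.0, 1.6]
finger_gap: 0.0161
edge [648.7 329.5   4.9] yaw,pitch,roll [89.95  5.86 -0.15] F [0.2 2.  1.6] t 62.8
clock: 64.0
tcp_pos: [0.6486, 0.1593, 0.1115]
orientation: [0.027, -0.706, 0.707, 0.025]
wrist_force: [0.4, 0.5, -1.9]
finger_gap: 0.0162
clock: 65.1
tcp_pos: [0.5732, 0.0419, 0.1136]
orientation: [0.001, -0.706, 0.708, -0.0]
wrist_force: [0.7, -0.2, -2.3]
finger_gap: 0.0161
edge [573.8 193.9  83.4] yaw,pitch,roll [ 8.982e+01 -5.000e-02 -1.000e-01] F [ 0.7 -0.2 -2.3] t 65.1
blob [402, 165, 24, 24, 423] xy [ 629.1 -254.2]
blob [260, 188, 16, 25, 325] xy [569.4 175. ]
blob [379, 191, 48, 29, 882] xy [ 544.6 -218.7]
```

```bash
python3 -m pendant '[{"fingers":10,"delta_pos":[6,6,0],"angular":[0,0,0]},{"fingers":10,"delta_pos":[11,11,0],"angular":[0,0,0]},{"fingers":10,"delta_pos":[13,12.5,0],"angular":[0,0,0]},{"fingers":10,"delta_pos":[13,12.5,0],"angular":[0,0,0]},{"fingers":10,"delta_pos":[13,12.5,0],"angular":[0,0,0]},{"fingers":10,"delta_pos":[13,12.5,0],"angular":[0,0,0]},{"fingers":10,"delta_pos":[13,12.5,0],"angular":[0,0,0]},{"fingers":10,"delta_pos":[13,12.5,0],"angular":[0,0,0]},{"fingers":10,"delta_pos":[13,12.5,0],"angular":[0,0,0]},{"fingers":10,"delta_pos":[13,12.5,0],"angular":[0,0,0]},{"fingers":10,"delta_pos":[13,12.5,0],"angular":[0,0,0]},{"fingers":10,"delta_pos":[13,12.5,0],"angular":[0,0,0]}]'
python3 -m pendant '[{"fingers":10,"delta_pos":[13,12.5,0],"angular":[0,0,0]},{"fingers":10,"delta_pos":[13,12.5,0],"angular":[0,0,0]},{"fingers":10,"delta_pos":[13,12.5,0],"angular":[0,0,0]},{"fingers":10,"delta_pos":[13,12.5,0],"angular":[0,0,0]},{"fingers":10,"delta_pos":[13,12.5,0],"angular":[0,0,0]},{"fingers":10,"delta_pos":[13,12.5,0],"angular":[0,0,0]},{"fingers":10,"delta_pos":[10,9,0],"angular":[0,0,0.03]},{"fingers":10,"delta_pos":[5,4,0],"angular":[0,0,0.07]},{"fingers":10,"delta_pos":[0,0,0],"angular":[0,0,0.09]},{"fingers":10,"delta_pos":[0,0,0],"angular":[0,0,0.1]},{"fingers":10,"delta_pos":[0,0,0],"angular":[0,0,0.1]},{"fingers":10,"delta_pos":[0,0,0],"angular":[0,0,0.1]}]'
python3 -m pendant '[{"fingers":10,"delta_pos":[0,0,0],"angular":[0,0,0.1]},{"fingers":10,"delta_pos":[0,0,0],"angular":[0,0,0.1]},{"fingers":10,"delta_pos":[0,0,0],"angular":[0,0,0.1]},{"fingers":10,"delta_pos":[0,0,0],"angular":[0,0,0.1]},{"fingers":10,"delta_pos":[0,0,0],"angular":[0,0,0.1]},{"fingers":10,"delta_pos":[0,0,0],"angular":[0,0,0.1]},{"fingers":10,"delta_pos":[0,0,0],"angular":[0,0,0.1]},{"fingers":10,"delta_pos":[0,0,0],"angular":[0,0,0.1]},{"fingers":10,"delta_pos":[0,0,0],"angular":[0,0,0.1]},{"fingers":10,"delta_pos":[0,0,0],"angular":[0,0,0.1]},{"fingers":10,"delta_pos":[0,0,0],"angular":[0,0,0.08]},{"fingers":10,"delta_pos":[0,0,0],"angular":[0,0,0]}]'
python3 plan.py '[[494,-196,18,0,3,8],[495,-196,10,0,27,6]]'; python3 -c "
from h import *
cookies(.1)"
```

```text
clock: 66.35
tcp_pos: [0.4312, -0.1043, 0.1134]
orientation: [0.001, -0.707, 0.707, -0.001]
wrist_force: [0.5, -0.1, -1.0]
finger_gap: 0.0162
clock: 67.55
tcp_pos: [0.3434, -0.1966, 0.1131]
orientation: [0.001, -0.512, 0.859, -0.0]
wrist_force: [0.7, -0.8, -1.9]
finger_gap: 0.0161
clock: 68.75
tcp_pos: [0.3433, -0.1964, 0.113]
orientation: [0.001, 0.0, 1.0, 0.001]
wrist_force: [-0.6, 0.1, -1.7]
finger_gap: 0.0165
edge [ 495.4 -196.5   83. ] yaw,pitch,roll [-0.03 -0.15  0.07] F [-0.6  0.1 -1.7] t 68.8
[-0.0, 0.0, 7.1] [0.0, 0.007, -0.0]
[-0.1, 0.1, 7.1] [0.0, 0.007, -0.0]
[-0.1, 0.0, 7.1] [0.0, 0.007, -0.0]
[-0.2, 0.1, 7.0] [0.001, 0.006, -0.0]
[-0.2, 0.0, 7.1] [-0.0, 0.007, -0.0]
[-0.3, 0.1, 7.1] [-0.0, 0.007, -0.0]
[-0.4, 0.0, 7.1] [0.0, 0.007, -0.0]
[-0.4, 0.1, 7.1] [0.0, 0.007, -0.001]
--
[-2.7, -0.0, -9.2] [0.0, 0.07, 0.0]
[-2.8, -0.0, -9.3] [0.0, 0.07, 0.0]
[-2.9, -0.0, -9.2] [0.0, 0.069, 0.0]
[-3.0, -0.0, -9.3] [0.0, 0.07, 0.0]
[-3.1, -0.0, -9.3] [0.0, 0.07, 0.0]
[-3.2, -0.0, -9.4] [0.0, 0.07, 0.0]
--
blob [402, 165, 24, 24, 422] xy [ 629.2 -254.2]
blob [379, 191, 48, 29, 883] xy [ 544.6 -218.8]
blob [384, 221, 25, 26, 514] xy [ 462.8 -195.1]
```

```bash
python3 -m pendant '[{"fingers":10,"delta_pos":[0,0,7.1],"angular":[0,0.007,0]},{"fingers":10,"delta_pos":[-0.1,0,7.1],"angular":[0,0.007,0]},{"fingers":10,"delta_pos":[-0.1,0,7.1],"angular":[0,0.007,0]},{"fingers":10,"delta_pos":[-0.2,0,7.1],"angular":[0,0.007,0]},{"fingers":10,"delta_pos":[-0.2,0,7.1],"angular":[0,0.007,0]},{"fingers":10,"delta_pos":[-0.3,0,7.1],"angular":[0,0.007,0]},{"fingers":10,"delta_pos":[-0.4,0,7.1],"angular":[0,0.007,0]},{"fingers":10,"delta_pos":[-0.4,0,7.1],"angular":[0,0.007,0]},{"fingers":10,"delta_pos":[0,0,0],"angular":[0,0,0]}]'
python3 -m pendant '[{"fingers":10,"delta_pos":[-2.7,0,-9.2],"angular":[0,0.07,0]},{"fingers":10,"delta_pos":[-2.8,0,-9.2],"angular":[0,0.07,0]},{"fingers":10,"delta_pos":[-2.9,0,-9.2],"angular":[0,0.07,0]},{"fingers":10,"delta_pos":[-3,0,-9.2],"angular":[0,0.07,0]},{"fingers":10,"delta_pos":[-3.1,0,-9.2],"angular":[0,0.07,0]},{"fingers":10,"delta_pos":[-3.1,0,-9.2],"angular":[0,0.07,0]},{"fingers":10,"delta_pos":[0,0,0],"angular":[0,0,0]},{"fingers":10,"delta_pos":[0,0,0],"angular":[0,0,0]},{"fingers":10,"delta_pos":[0,0,0],"angular":[0,0,0]}]'
python3 plan.py
python3 -m pendant '[{"fingers":10,"delta_pos":[5,0,2],"angular":[0,0,0]},{"fingers":10,"delta_pos":[5.5,0,2.3],"angular":[0,0,0]},{"fingers":10,"delta_pos":[5.5,0,2.3],"angular":[0,0,0]},{"fingers":10,"delta_pos":[5.5,0,2.3],"angular":[0,0,0]},{"fingers":10,"delta_pos":[5.5,0,2.3],"angular":[0,0,0]},{"fingers":10,"delta_pos":[5.5,0,2.3],"angular":[0,0,0]},{"fingers":10,"delta_pos":[5.5,0,2.3],"angular":[0,0,0]},{"fingers":10,"delta_pos":[5.5,0,2.3],"angular":[0,0,0]},{"fingers":10,"delta_pos":[0,0,0],"angular":[0,0,0]}]'
python3 plan.py '[[440,-215,90,0,0,8]]'; python3 -c "
from h import *
cookies()"
```

```text
clock: 69.7
tcp_pos: [0.3436, -0.196, 0.0551]
orientation: [-0.028, 0.0, 1.0, 0.001]
wrist_force: [0.9, -0.3, -3.1]
finger_gap: 0.0162
clock: 70.6
tcp_pos: [0.3729, -0.1964, 0.1054]
orientation: [-0.234, 0.0, 0.972, 0.001]
wrist_force: [-0.5, -0.0, -2.2]
finger_gap: 0.016
edge [ 494.4 -196.4    9.1] yaw,pitch,roll [-2.000e-02  2.708e+01  9.000e-02] F [-0.5 -0.  -2.2] t 70.6
clock: 71.5
tcp_pos: [0.3256, -0.1963, 0.1093]
orientation: [-0.235, 0.0, 0.972, 0.001]
wrist_force: [0.6, -0.7, -1.6]
finger_gap: 0.016
edge [ 446.9 -196.3   12.9] yaw,pitch,roll [-2.000e-02  2.716e+01  1.000e-01] F [ 0.6 -0.7 -1.6] t 71.5
[6.7, -2.3, 0.9] [0.0, -0.059, -0.0]
[6.2, -2.4, 0.5] [0.0, -0.06, -0.0]
[5.7, -2.3, 0.4] [0.001, -0.059, -0.0]
[5.2, -2.4, 0.0] [-0.0, -0.059, -0.0]
[4.6, -2.3, -0.1] [0.0, -0.059, -0.001]
[4.1, -2.4, -0.2] [0.0, -0.06, 0.0]
[3.6, -2.3, -0.5] [0.001, -0.059, 0.0]
[2.9, -2.3, -0.5] [-0.0, -0.059, 0.0]
--
blob [402, 165, 24, 24, 423] xy [ 642.6 -275.2]
blob [379, 191, 45, 48, 1095] xy [ 529.1 -210.2]
```

```bash
python3 -m pendant '[{"fingers":10,"delta_pos":[3.4,0,-6.7],"angular":[0,0,0]},{"fingers":10,"delta_pos":[6.8,0,-13.4],"angular":[0,0,0]},{"fingers":10,"delta_pos":[6.8,0,-13.4],"angular":[0,0,0]},{"fingers":10,"delta_pos":[6.8,0,-13.4],"angular":[0,0,0]},{"fingers":10,"delta_pos":[6.8,0,-13.4],"angular":[0,0,0]},{"fingers":10,"delta_pos":[0,-30,0],"angular":[0,0,0]},{"fingers":10,"delta_pos":[0,-35,0],"angular":[0,0,0]},{"fingers":10,"delta_pos":[0,-35,0],"angular":[0,0,0]},{"fingers":10,"delta_pos":[0,-35,0],"angular":[0,0,0]},{"fingers":10,"delta_pos":[0,-35,0],"angular":[0,0,0]},{"fingers":10,"delta_pos":[0,-35,0],"angular":[0,0,0]},{"fingers":10,"delta_pos":[0,0,0],"angular":[0,0,0]}]'
python3 plan.py '[[590,-432,60,-1,0,8]]'; python3 -c "
from h import *
I=cookies();J=env.read_camera('scene')
cv2.imwrite('pics/l.png',np.hstack([cv2.resize(J[100:360,190:430],None,fx=1.7,fy=1.7),cv2.resize(I[140:284,210:440],None,fx=1.7,fy=442/144)]))"
```

```text
clock: 72.75
tcp_pos: [0.3266, -0.4057, 0.1763]
orientation: [-0.234, 0.002, 0.972, -0.0]
wrist_force: [0.3, 0.4, -2.1]
finger_gap: 0.0159
edge [ 448.1 -406.4   80.1] yaw,pitch,roll [-0.3  27.06 -0.11] F [ 0.3  0.4 -2.1] t 72.8
[-15.4, -2.9, 3.2] [-0.001, -0.059, 0.001]
[-15.8, -2.9, 4.2] [-0.001, -0.059, 0.002]
[-16.0, -2.9, 5.2] [-0.0, -0.059, 0.001]
[-16.2, -2.8, 6.2] [-0.001, -0.059, 0.002]
[-16.3, -2.8, 7.3] [-0.001, -0.059, 0.002]
[-16.4, -2.7, 8.4] [-0.0, -0.059, 0.001]
[-16.4, -2.7, 9.4] [-0.0, -0.059, 0.002]
[-16.4, -2.7, 10.5] [-0.001, -0.059, 0.001]
--
blob [402, 165, 24, 24, 423] xy [ 642.6 -275.2]
blob [379, 191, 48, 48, 1342] xy [ 529.4 -223.6]
```

View pics/l.png

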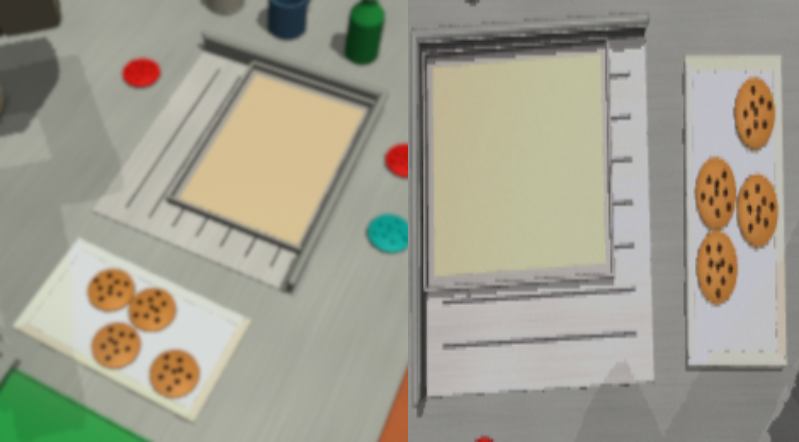

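All four cookies lie chips up on the platter, at right-half (755,113), (715,193), (757,211) and (716,267). The sheet is empty and flush. Now I'll return the turner.

```bash
python3 -m pendant '[{"fingers":10,"delta_pos":[-15.4,-2.9,3.2],"angular":[0,-0.059,0]},{"fingers":10,"delta_pos":[-15.8,-2.9,4.2],"angular":[0,-0.059,0]},{"fingers":10,"delta_pos":[-16,-2.9,5.2],"angular":[0,-0.059,0]},{"fingers":10,"delta_pos":[-16.2,-2.8,6.2],"angular":[0,-0.059,0]},{"fingers":10,"delta_pos":[-16.3,-2.8,7.3],"angular":[0,-0.059,0]},{"fingers":10,"delta_pos":[-16.4,-2.8,8.4],"angular":[0,-0.059,0]},{"fingers":10,"delta_pos":[-16.4,-2.8,9.4],"angular":[0,-0.059,0]},{"fingers":10,"delta_pos":[-16.4,-2.8,10.5],"angular":[0,-0.059,0]},{"fingers":10,"delta_pos":[0,0,0],"angular":[0,0,0]},{"fingers":10,"delta_pos":[0,0,0],"angular":[0,0,0]}]'
python3 plan.py '[[605,-433,30,-1,0,4],[605,-433,8,-1,0,3]]'
```

```text
clock: 73.85
tcp_pos: [0.4375, -0.4227, 0.0907]
orientation: [-0.002, -0.0, 1.0, 0.001]
wrist_force: [-0.4, -0.3, -1.7]
finger_gap: 0.0159
edge [ 589.3 -422.6   59.7] yaw,pitch,roll [0.02 0.23 0.14] F [-0.4 -0.3 -1.7] t 73.8
[-3.9, -1.9, 7.6] [0.001, -0.001, 0.004]
[-3.9, -1.9, 7.5] [0.0, -0.001, 0.005]
[-4.0, -1.9, 7.6] [0.001, -0.001, 0.004]
[-3.9, -1.9, 7.5] [0.0, -0.001, 0.005]
--
[0.0, 0.0, 7.4] [0.0, -0.0, -0.0]
[0.0, 0.0, 7.3] [0.0, -0.0, -0.0]
[0.0, 0.0, 7.3] [0.0, -0.0, -0.0]
--
```

```bash
python3 -m pendant '[{"fingers":10,"delta_pos":[-3.9,-2.6,7.6],"angular":[0,0,0.004]},{"fingers":10,"delta_pos":[-3.9,-2.6,7.6],"angular":[0,0,0.004]},{"fingers":10,"delta_pos":[-3.9,-2.6,7.6],"angular":[0,0,0.005]},{"fingers":10,"delta_pos":[-3.9,-2.6,7.6],"angular":[0,0,0.005]},{"fingers":10,"delta_pos":[0,0,7.3],"angular":[0,0,0]},{"fingers":10,"delta_pos":[0,0,7.3],"angular":[0,0,0]},{"fingers":10,"delta_pos":[0,0,7.3],"angular":[0,0,0]},{"fingers":10,"delta_pos":[0,0,0],"angular":[0,0,0]},{"fingers":10,"delta_pos":[0,0,0],"angular":[0,0,0]}]'
python3 plan.py
python3 -m pendant '[{"fingers":10,"delta_pos":[0,0,2],"angular":[0,0,0]},{"fingers":10,"delta_pos":[0,0,2],"angular":[0,0,0]},{"fingers":10,"delta_pos":[0,0,0],"angular":[0,0,0]}]'
python3 plan.py
python3 -m pendant '[{"fingers":10,"delta_pos":[0,0,1.5],"angular":[0,0,0]},{"fingers":10,"delta_pos":[0,0,0],"angular":[0,0,0]}]'
python3 plan.py
```

```text
clock: 74.75
tcp_pos: [0.4533, -0.4345, 0.038]
orientation: [-0.001, 0.009, 1.0, 0.001]
wrist_force: [-0.2, -0.1, -1.5]
finger_gap: 0.0165
edge [ 605.2 -437.3    7.3] yaw,pitch,roll [-1.08  0.11  0.09] F [-0.2 -0.1 -1.5] t 74.8
clock: 75.05
tcp_pos: [0.4539, -0.4351, 0.035]
orientation: [-0.0, 0.009, 1.0, 0.0]
wrist_force: [-0.4, 0.8, 1.4]
finger_gap: 0.016
edge [ 605.9 -438.     4.6] yaw,pitch,roll [-1.08  0.02  0.01] F [-0.4  0.8  1.4] t 75.0
clock: 75.25
tcp_pos: [0.4539, -0.4353, 0.0346]
orientation: [0.0, 0.009, 1.0, -0.0]
wrist_force: [-3.6, 2.2, 8.2]
finger_gap: 0.016
edge [ 605.9 -438.2    4.2] yaw,pitch,roll [-1.08 -0.   -0.03] F [-3.6  2.2  8.2] t 75.2
```

Resting on the tray floor. Release and retreat.

```bash
python3 -m pendant '[{"fingers":18,"delta_pos":[0,0,-1],"angular":[0,0,0]},{"fingers":30,"delta_pos":[0,0,0],"angular":[0,0,0]},{"fingers":60,"delta_pos":[0,0,0],"angular":[0,0,0]},{"fingers":60,"delta_pos":[0,0,0],"angular":[0,0,0]},{"fingers":60,"delta_pos":[0,0,0],"angular":[0,0,0]},{"fingers":60,"delta_pos":[0,0,-10],"angular":[0,0,0]},{"fingers":60,"delta_pos":[0,0,-30],"angular":[0,0,0]},{"fingers":60,"delta_pos":[0,0,-40],"angular":[0,0,0]},{"fingers":60,"delta_pos":[0,0,-40],"angular":[0,0,0]},{"fingers":60,"delta_pos":[0,0,-40],"angular":[0,0,0]},{"fingers":60,"delta_pos":[40,0,0],"angular":[0,0,0]},{"fingers":60,"delta_pos":[40,0,0],"angular":[0,0,0]}]'
python3 -c "
from h import *
I=cookies();J=env.read_camera('scene')
cv2.imwrite('pics/m.png',np.hstack([cv2.resize(J[140:400,140:380],None,fx=1.6,fy=1.6),cv2.resize(I[140:280,370:500],None,fx=3,fy=416/140)]))"
```

```text
clock: 76.45
tcp_pos: [0.3744, -0.4345, 0.1965]
orientation: [0.001, 0.008, 1.0, -0.002]
wrist_force: [-0.9, -0.7, -0.2]
finger_gap: 0.06
blob [402, 165, 24, 24, 423] xy [ 642.6 -275.2]
blob [379, 191, 48, 48, 1345] xy [ 529.5 -223.6]
```

View pics/m.png

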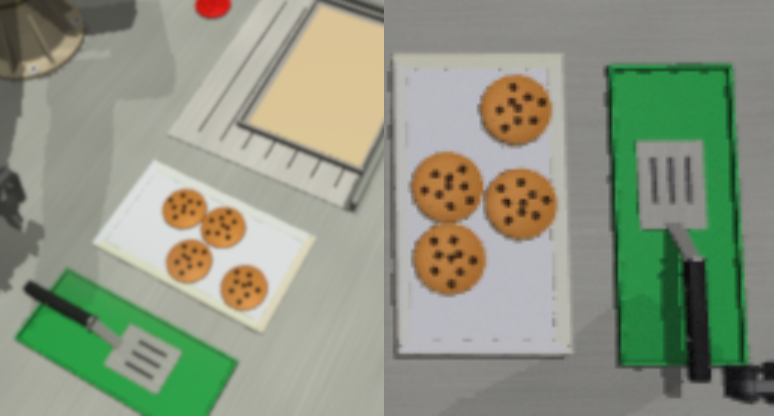

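```bash
python3 -c "
from h import *
crop('top','pics/n.png',205,140,365,280,5)"
```

```text
(no output)
```

View pics/n.png

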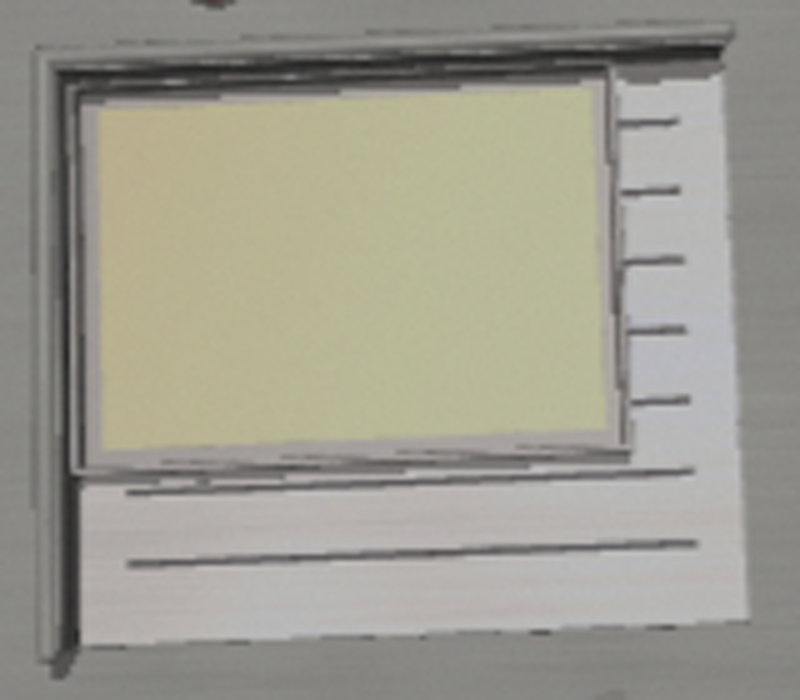

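The sheet is where it was when pressed home, with rim corners at (70,84) and (75,472) and no gap on either edge. Handing in.

```bash
python3 -c "
from workcell import env
print(env.hand_in())"
```

```text
the job is handed in; nothing more can be done
None
```

I finished the job and handed it in at about 77 s; hand-in gave no verdict.

- **Sheet:** I pushed it into the corner until the force rose against both raised edges. In the last picture it lies exactly where it was then. The camera put its corner about 4 mm short of the far edge and about 2 mm short of the left one. I put that down to camera error, since the sheet measured about 3 mm too small too, so flush rests mainly on the contact forces.
- **Cookies:** All four lie flat and chips up on the platter, well within the rim. The one I could measure on its own in the last check is about 98 mm (x) and 40 mm (y) from the platter's centre. The other three touch each other, so I judged them by eye in the last pictures and from earlier readings.
- **Turner:** It lies flat in the tray, blade centre about 30 mm (x) and 1 mm (y) from the tray's centre. The gripper is open and clear of everything.
- **Disagreement:** From the second cookie on, the turner met the sheet about 2 mm lower than first calibrated, probably from a slight slip in the grip or arm flex. Pressing a little further fixed it.
- **Knocks:** I saw no knock of the sheet or platter, and the robot stayed away from the bottle, jar and mug.

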